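# Build the lead castle round the tall vial

## Task

Shield the tallest of the three vials in the lead castle. Stand that vial upright in the middle of the round castle base, then, one after another, lower the wide lead ring over it onto the base, put the narrow ring on top of the wide one, and close the castle with the knobbed cap, each part centred on the one below. Leave the other two vials where they stand.

Things in the scene. Friction and masses are not known exactly. Their poses are not given: they have to be found in the camera images.
- castle_base: Fixed lead-grey round base of the castle: flange 120 mm across and 8 mm high, with a flat raised pad 84 mm across in its middle whose top is 12 mm above the worktop; a thin engraved circle 32 mm across marks the middle. Origin: centre of its underside, on the worktop; z up.
- tall_vial: The tallest and widest of three white glass vials with a crimped cap: 28 mm across, 57 mm high in all, straight body up to about 35 mm, then a shoulder and a narrower cap (about 20 mm). Starts standing on the worktop. Origin: centre of its underside; z up along its axis. Grasp round the body. 0.03 kg.
- wide_ring: Wide lead-grey ring (open tube): outside 68 mm, bore 44 mm, 36 mm high, lying flat on the worktop. Origin: on its axis, at its underside; z up along the axis. Can be gripped across the outside. About 0.55 kg. Goes over the vial, onto the base.
- narrow_ring: Narrow lead-grey ring (open tube): outside 60 mm, bore 44 mm, 30 mm high, lying flat on the worktop. Origin: on its axis, at its underside; z up along the axis. Can be gripped across the outside. About 0.35 kg. Goes on top of the wide ring.
- cap: Castle cap: lead-grey disc 60 mm across and 12 mm thick with an upright round steel knob 20 mm across in the middle of its top; the knob's top is 42 mm above the disc's underside. Starts standing on the worktop, knob up. Origin: centre of its underside; z up. About 0.3 kg. Grip by the knob. Goes on top of the narrow ring.
- middle_vial: Middle-sized vial, 22 mm across, 46 mm high, standing on the worktop; not needed, leave it. Origin: centre of its underside; z up.
- small_vial: Smallest vial, 18 mm across, 40 mm high, standing on the worktop; not needed, leave it. Origin: centre of its underside; z up.
Mind the look-alikes: they are no part of the job. Leave any blue or purple look-alike of the tall_vial alone.

How it is judged:
By the outcome, as a careful person would: the job done as asked, in the order asked, and still so for the second after the job is handed in, with the robot touching nothing.
It also fails if it takes over 123 s, if anything falls off the work surface, if the arm or the gripper's body presses on something with over 40 N, if the wrist force passes 120 N, or if a joint passes its speed limit or range.

## Robot

A 6-joint arm with a two-finger parallel gripper is mounted at the origin on a cart in front of the work surface, level with it; the furniture and walls round the work are solid. World frame = base frame: x ahead of the robot, y to its left, z up, the work surface at z = 0. Lengths are in m, angles in rad, forces in N, time in s.
With the tool pointing down it reaches from about 0.35 to 1 m from the base axis. Payload 7.1 kg.
Tool frame: the origin (TCP) lies midway between the tips of the shut fingers; the grasp point (between the pads) lies 19 mm behind it; z points along the fingers, y is the direction in which the jaws open and shut (so a half turn about z gives the same grasp; the last joint's range is limited). The gripper opens to 85 mm and grips with 20 to 120 N. Pads are 22 mm wide; open, the fingers measure 114 mm over their backs; the gripper's body (76 mm by 85 mm) begins 54 mm behind the grasp point. The pads swing forward as they close: fully open they stand 13 mm farther back than shut.
Start: joints at [-1.24, 0.423, 1.63, -0, 1.089, -0.019], TCP at [0.214, -0.587, 0.231] pointing down, gripper open.
Joint ranges: [-3, 3], [-0.9, 2.11], [0.09, 2.58], [-1.31, 4.45], [0.11, 2.69], [-2.54, 2.54]. Speed limits (rad/s): [2.39, 2.39, 3.01, 3.14, 3.14, 3.14].

## Interface

Orientations are given as a unit quaternion [w, x, y, z].
In Python, from rig import r, optics, finder gives the robot as it stands.
- The arm moves only by the shell command python3 -m crank 'ROWS' [FORCE]. ROWS is JSON, a list that holds one entry, the list of rows, each a list of 5 numbers: the gripper's target within -1 to 1 (shut at 1, half-way at 0, fully open at -1), then the shift along the tool's x, y, z in mm, then the turn about the tool's z in rad. A call has 1 to 5 rows; each row shifts and turns the commanded pose from where the row before left it, along the tool's axes as they then stand; what a row does not reach is not made up. A row lasts 1/12 s, in which the tool goes at most 41.7 mm and 7.16 degrees, less where a joint would pass 70% of its speed; a pose out of reach is approached as far as the arm can. A call is refused whole if a number of a shift passes 41.7 or a number of a turn 0.125, either way. A call with a gripper value outside its range is refused whole. The fingers move at their own pace and stop on an object; FORCE is the grip in N (left out, the last holds). Time passes only in rows, so rows that do not move let the fingers close. It gives the time, the measured TCP pose, the force and the opening at its end, in the units of the state.
- r.state(): the state, without advancing time (a new reading comes with each control period).
- optics.get_image(name): name is "scene" or "top"; returns a dict with "pixels" (480x640x3 uint8, red, green, blue), "fovy" (degrees; the focal length in pixels is half the picture's height over the tangent of half this angle, whatever the lens; pixels are square), "cx", "cy" (the principal point, pixels), "pose" (4x4, takes a point from camera to world coordinates). Camera axes: x right, y up, looking along -z (the intrinsics and any distortion apply to the point x, -y, -z); pixel columns grow to the right and rows downward; lengths in m; the calibration is good to about 2 mm. A picture is of the moment at which its call begins. There is no depth.
- r.job_done(): hands the job in, once; it reports no verdict.
Trained networks look in the newest picture that a camera, given by its name, has taken for a name from the list of things; names that differ only in an ending like _2 or _b are one class to them, and where a whole thing is asked for, a point or a joint stands for the part that bears it (a point fixed in the world has none). Each returns a list of dicts, best first, with "conf" (0 to 1); they miss things now and then, are a little off and sometimes report something else, mostly with a low value. They report only what shows in the picture. A call takes as long as a camera call. They do not tell look-alikes from the thing itself.
- finder.recognise(camera, thing): "extent" ([left, top, width, height] in pixels, round what is visible of it).
The state is a dict: "time": time; "q": joint angles; "qd": joint speeds; "tau": joint torques, N m; "tcp_pos": TCP position; "orientation": TCP orientation; "force": force on the tool from outside, world axes, zero at the start; "moment": the same for the moment, N m; "gripper_width": finger opening in m.
Only numpy, scipy, OpenCV 4.12 (cv2) and the standard library are available. Lean on these libraries where they do the work, as an engineer would, in place of code of your own. Each camera call takes 0.05 s, during which the arm holds its last target.

## Working session

There is one attempt and no reset: what is moved stays moved. The work goes in short steps, Python scripts to look and compute and a shell command to move; the robot and the scene stay as the last step left them, time stands still between calls to the robot, and variables do not carry over. Pictures are saved under pics/ and viewed, and the job is handed in when it is done.

```bash
ls; mkdir -p pics
python3 - <<'E'
from rig import r, optics, finder
import cv2
s=r.state(); print(s)
for n in ("scene","top"):
    im=optics.get_image(n); cv2.imwrite(f"pics/{n}0.png",im["pixels"][:,:,::-1])
    print(n,{k:v for k,v in im.items() if k!="pixels"})
    for t in ["castle_base","tall_vial","wide_ring","narrow_ring","cap","middle_vial","small_vial"]:
        print(t,[(([round(float(x),1) for x in d["extent"]]),round(float(d["conf"]),2)) for d in finder.recognise(n,t)][:4])
E
```

```text
pics
{'time': 0.0, 'q': array([-1.23999454e+00,  4.23853895e-01,  1.63068497e+00, -8.73487488e-06,
        1.08855936e+00, -1.90119593e-02]), 'qd': array([ 0.00106879, -0.00041158,  0.00082803,  0.00104629,  0.00184027,
        0.00083866]), 'tau': array([ 3.41391096e-04, -5.57393324e+01, -2.81740683e+01,  8.40095890e-05,
        7.47233134e-03, -4.28686019e-05]), 'tcp_pos': array([ 0.21404384, -0.58663896,  0.2305395 ]), 'orientation': array([-7.43056310e-04,  9.84742116e-01,  1.74018382e-01, -1.20701661e-04]), 'force': array([-0.38266241, -0.06295295, -0.05354484]), 'moment': array([0.00476148, 0.03066904, 0.06521675]), 'gripper_width': 0.08508845362487769}
scene {'fovy': 52.76310331500153, 'cx': 320.78581934257693, 'cy': 234.32849468562154, 'pose': array([[-0.44344626,  0.47545363, -0.75980212, -0.41625727],
       [-0.89618679, -0.24873151,  0.36739879,  0.44890338],
       [-0.01430564,  0.84384624,  0.53639432,  0.66835776],
       [ 0.        ,  0.        ,  0.        ,  1.        ]])}
castle_base [([229.4, 212.5, 46.2, 26.9], 0.78)]
tall_vial [([172.1, 243.6, 13.3, 26.3], 0.7
[... 375 characters left out ...]
.59216701e-01,
         3.07905264e-01],
       [-9.99995383e-01,  2.65006742e-03, -1.48675977e-03,
         1.47490272e-02],
       [-1.04585303e-03,  1.59220208e-01,  9.87242539e-01,
         1.40300760e+00],
       [ 0.00000000e+00,  0.00000000e+00,  0.00000000e+00,
         1.00000000e+00]])}
castle_base [([255.3, 173.3, 48.5, 44.6], 0.83)]
tall_vial [([186.1, 220.4, 12.1, 15.9], 0.73), ([189.9, 191.6, 18.0, 14.7], 0.62), ([155.7, 198.0, 14.6, 17.7], 0.52), ([156.6, 230.3, 15.9, 11.7], 0.46)]
wide_ring [([431.1, 299.5, 32.2, 31.9], 0.68)]
narrow_ring [([461.5, 213.9, 26.8, 21.5], 0.57)]
cap [([378.9, 185.0, 22.0, 25.6], 0.65)]
middle_vial []
small_vial [([219.3, 293.5, 11.3, 8.3], 0.62)]
```

View pics/scene0.png

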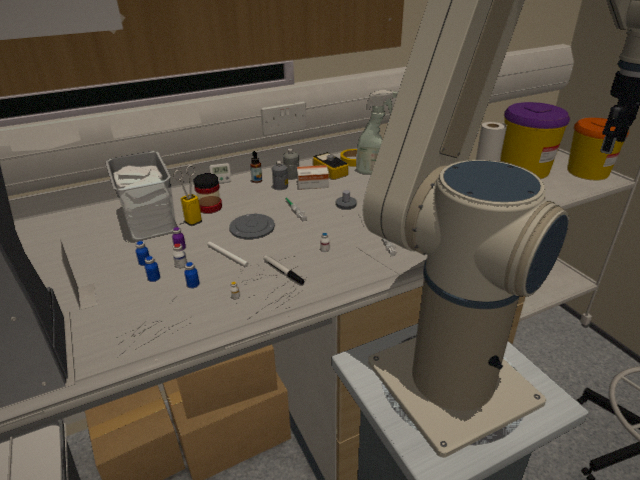

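View pics/top0.png

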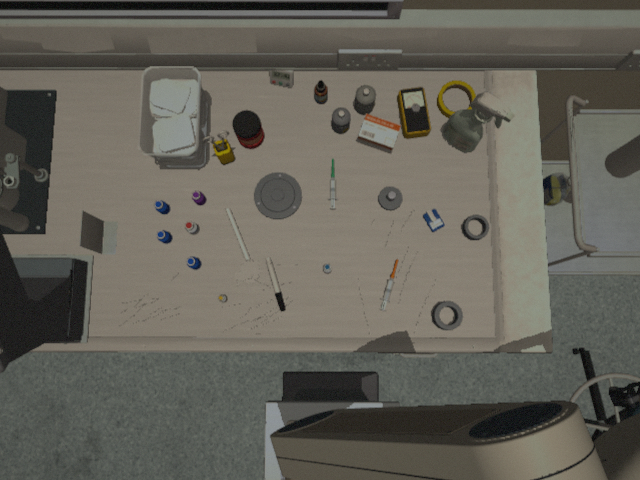

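Run:
```python
import cv2,numpy as np
a=cv2.imread("pics/top0.png"); b=cv2.imread("pics/scene0.png")
cv2.imwrite("pics/z1.png",np.hstack([cv2.resize(a[170:320,130:250],None,fx=4,fy=4,interpolation=cv2.INTER_CUBIC)[:, :400],cv2.resize(b[230:330,125:245],None,fx=3.3,fy=6,interpolation=cv2.INTER_CUBIC)]))
cv2.imwrite("pics/z2.png",cv2.resize(b[230:320,120:250],None,fx=6,fy=6,interpolation=cv2.INTER_CUBIC))
cv2.imwrite("pics/z3.png",cv2.resize(a[170:340,250:500],None,fx=3.2,fy=3.2,interpolation=cv2.INTER_CUBIC))
```

```text
(no output)
```

View pics/z2.png

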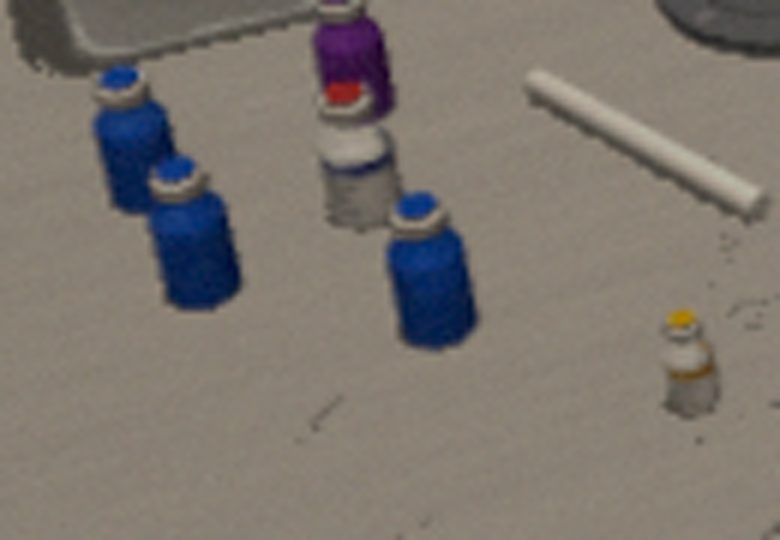

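View pics/z3.png

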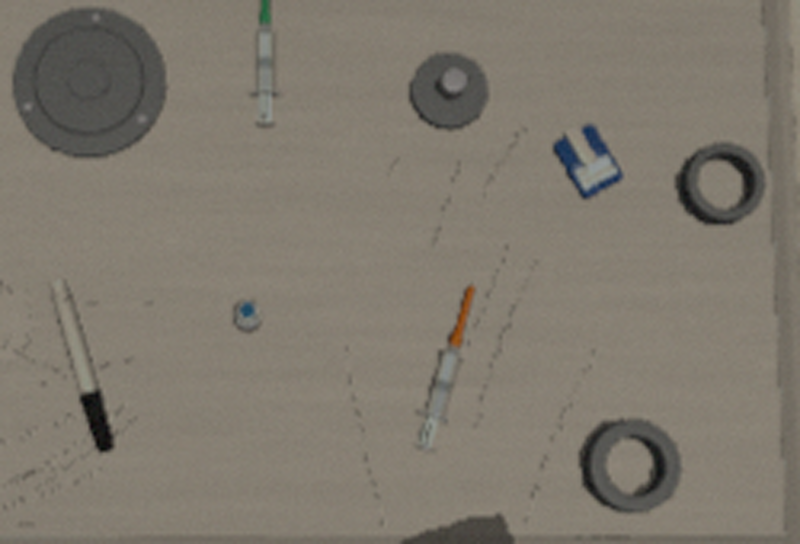

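View pics/z1.png

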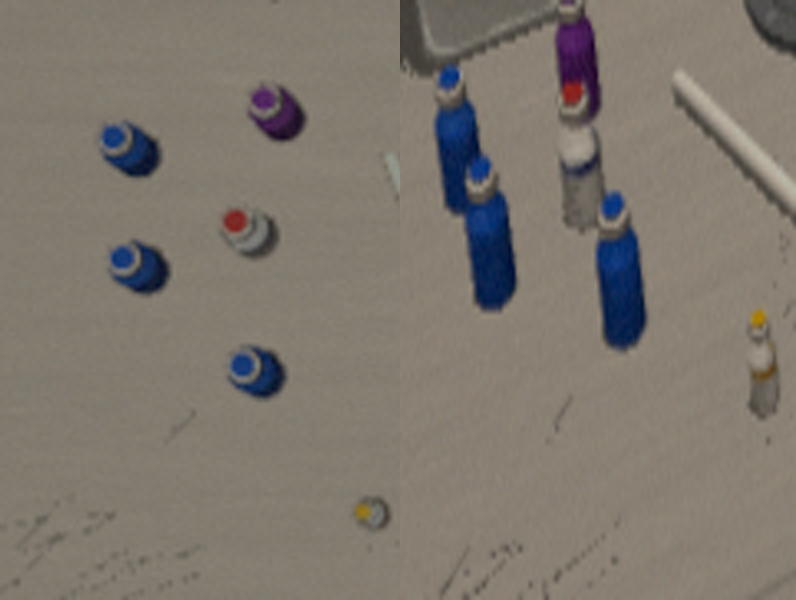

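The red-capped white vial at top (190,228) and scene (179,258) is the target. The blue and purple ones are look-alikes. The base is at (278,195), the cap at (390,198), the wide ring at (447,315) and the narrow ring at (475,227), close to a pale strip on the right. Next I localise them.

```bash
cat > h.py <<'E'
import numpy as np,cv2
from scipy.optimize import minimize
def cam(im):
    f=240/np.tan(np.radians(im["fovy"])/2); return f,im["cx"],im["cy"],np.array(im["pose"])
def proj(im,P):
    f,cx,cy,T=cam(im); P=np.atleast_2d(P); c=(P-T[:3,3])@T[:3,:3]
    return np.c_[cx+f*c[:,0]/-c[:,2], cy-f*c[:,1]/-c[:,2]]
def ray(im,uv,z):
    f,cx,cy,T=cam(im); d=T[:3,:3]@np.array([(uv[0]-cx)/f,-(uv[1]-cy)/f,-1.]); o=T[:3,3]
    return o+d*(z-o[2])/d[2]
def hull(im,xy,circs):
    t=np.linspace(0,2*np.pi,48); P=[np.c_[xy[0]+rr*np.cos(t),xy[1]+rr*np.sin(t),0*t+z] for rr,z in circs]
    return cv2.convexHull(proj(im,np.vstack(P)).astype(np.float32))[:,0]
def fit(im,xy0,circs,maskfn,pad=14):
    """fit silhouette (convex) to mask; returns xy, iou"""
    S=8; h=hull(im,xy0,circs); x0,y0=(h.min(0)-pad).astype(int); x1,y1=(h.max(0)+pad).astype(int)
    roi=im["pixels"][y0:y1,x0:x1]
    m=maskfn(cv2.resize(roi,None,fx=S,fy=S,interpolation=cv2.INTER_CUBIC))
    n,l,st,ce=cv2.connectedComponentsWithStats(m.astype(np.uint8))
    c0=(h.mean(0)-[x0,y0]+.5)*S
    k=max(range(1,n),key=lambda i:st[i,4]); m=(l==k).astype(np.uint8)
    cs,_=cv2.findContours(m,cv2.RETR_EXTERNAL,cv2.CHAIN_APPROX_NONE)
    m[:]=0; cv2.drawContours(m,cs,-1,1,-1)
    def cost(p):
        g=np.zeros_like(m); q=(hull(im,p/1000,circs)-[x0,y0]+.5)*S-.5
        cv2.fillConvexPoly(g,np.round(q*16).astype(np.int32),1,shift=4)
        return 1-(g&m).sum()/max(1,(g|m).sum())
    b=minimize(cost,np.array(xy0)*1000,method="Nelder-Mead",options=dict(initial_simplex=np.array(xy0)*1000+np.array([[0,0],[6,0],[0,6]]),xatol=.05,fatol=1e-4))
    return b.x,1-b.fun,m
dark=lambda t:(lambda img:img.max(2)<t)
WIDE=[(.034,0),(.034,.036)];NAR=[(.030,0),(.030,.030)];BASE=[(.060,0),(.060,.008)];CAP=[(.030,0),(.030,.012)]
def red(im):
    p=im["pixels"].astype(int); m=(p[...,0]>p[...,1]*1.8)&(p[...,0]>p[...,2]*1.8)&(p[...,0]>60)
    return m
E
python3 - <<'E'
from h import *
from rig import optics
tp=optics.get_image("top"); sc=optics.get_image("scene")
for n,uv,c,z in [("base",(278,195),BASE,.008),("wide",(447,315),WIDE,.03),("nar",(475,227),NAR,.03),("cap",(390,198),CAP,.01)]:
    for t in (85,95,105):
        x,i,m=fit(tp,ray(tp,uv,z)[:2],c,dark(t)); print(n,t,x.round(1),round(i,3))
for n,uv,c in (("base",(252,225),BASE),):
    for t in (85,95): 
        x,i,m=fit(sc,ray(sc,uv,.008)[:2],c,dark(t)); print("scene",n,t,x.round(1),round(i,3))
def pk(im,b):
    p=im["pixels"];x0,y0,x1,y1=b; m=red(im)[y0:y1,x0:x1]; v,u=np.nonzero(m); return (u.mean()+x0,v.mean()+y0),len(u)
a=pk(tp,(180,215,205,240)); b=pk(sc,(165,240,195,275)); print(a,b,ray(tp,a[0],.057),ray(sc,b[0],.056))
# others
for n,uv,z in [("mid",(326.5,268),.046),("small",(222,298),.04),("purple",(196,194.5),.057),("b1",(159,204.5),.057),("b2",(161,235),.057),("b3",(190.5,261),.057)]: print(n,ray(tp,uv,z).round(3))
p=tp["pixels"]; cv2.imwrite("pics/z4.png",cv2.resize(p[60:360,420:620,::-1],None,fx=2.6,fy=2,interpolation=cv2.INTER_CUBIC))
k=cv2.resize(p[180:215,370:410,::-1],None,fx=16,fy=16,interpolation=cv2.INTER_CUBIC);cv2.imwrite("pics/z5.png",k)
g=p[180:215,370:410].max(2); v,u=np.nonzero(g[5:20,12:32]>125); print(g[5:24,12:30])
E
```

```text
base 85 [651.3 136.4] 0.929
base 95 [651.  136.4] 0.965
base 105 [651.  136.5] 0.986
wide 85 [ 353.9 -263.1] 0.18
wide 95 [ 354.8 -272.3] 0.964
wide 105 [ 354.7 -272.8] 0.965
nar 85 [ 568.5 -348.6] 0.922
nar 95 [ 569.1 -349.4] 0.958
nar 105 [ 569.1 -350. ] 0.965
cap 85 [ 643.8 -143.1] 0.889
cap 95 [ 643.9 -143.4] 0.941
cap 105 [ 644.1 -143.6] 0.972
scene base 85 [648.5 136.3] 0.918
scene base 95 [647.8 136.8] 0.944
((np.float64(188.0909090909091), np.float64(224.9090909090909)), 22) ((np.float64(176.66666666666666), np.float64(244.93333333333334)), 15) [0.56524205 0.34409284 0.057     ] [0.56402315 0.34323099 0.056     ]
mid [0.464 0.014 0.046]
small [0.393 0.261 0.04 ]
purple [0.64  0.328 0.057]
b1 [0.615 0.416 0.057]
b2 [0.541 0.408 0.057]
b3 [0.479 0.335 0.057]
[[131 129 132 131 132 129 134 132 127 132 132 132 131 129 131 131 130 131]
 [132 130 131 125 110 116 109 103 108 112 110 113 126 131 132 130 130 130]
 [130 125 108  98  87  89  81  84  82  85  85  91 102 115 127 133 131 134]
 [126 111  82  79  82  81  81  83  83  79  80  82  84  87 100 112 120 131]
 [100  89  83  82  80  77
[... 400 characters left out ...]
120 108  77  82  81  85]
 [ 82  86  83  80  63  62  97 126 121 122 123 122 120 108  76  84  79  82]
 [ 82  83  83  76  43  52  88 128 126 123 126 121 120 102  84  80  81  79]
 [ 86  81  81  76  45  41  66 110 130 131 130 123 106  83  84  84  83  82]
 [ 84  84  81  84  64  41  45  71  99 103 106  92  82  82  80  81  83  85]
 [ 84  82  84  85  82  65  49  43  54  66  69  59  72  84  85  83  80  83]
 [ 82  82  82  83  84  78  66  44  44  50  60  68  79  84  82  86  82  82]
 [ 85  81  84  82  85  83  81  69  73  74  78  80  86  81  82  82  87  83]
 [ 85  85  86  82  83  84  83  85  83  82  82  82  84  84  85  84  84  86]
 [ 81  83  84  84  85  83  86  86  84  86  83  84  82  84  80  84  82  83]]
```

```bash
sleep 0
```

```text
(no output)
```

View pics/z4.png

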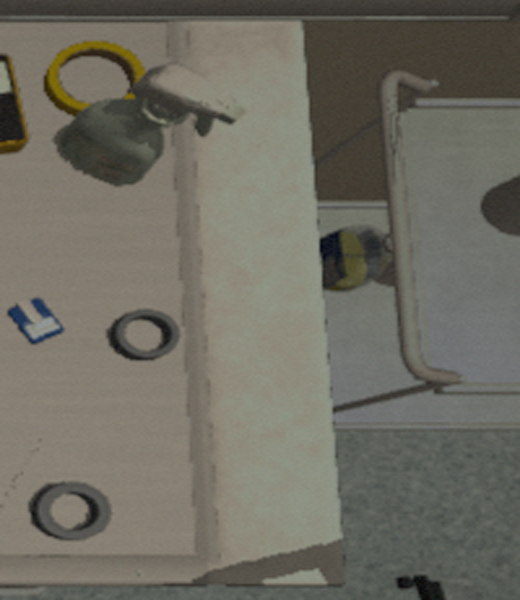

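```bash
python3 -m crank '[[[-1,0,0,-20,0.116],[-1,0,0,0,0.117],[-1,0,0,0,0.116]]]' 40
```

```text
time: 1.15
tcp_pos: [0.2145, -0.5878, 0.2526]
orientation: [0.001, 1.0, -0.002, 0.0]
force: [-0.0, 0.4, 0.2]
gripper_width: 0.0852
```

Run:
```python
from h import *
from rig import optics
tp=optics.get_image("top")
for u in (487,490,495,549): print(u,[ray(tp,(u,227),z).round(3)[1] for z in (0,.05,.1,.2)])
print([proj(tp,(.569,-.35,z)) for z in (0,.03)])
print(tp["pixels"][225,470:520].tolist())
```

```text
487 [np.float64(-0.385), np.float64(-0.371), np.float64(-0.356), np.float64(-0.328)]
490 [np.float64(-0.392), np.float64(-0.378), np.float64(-0.363), np.float64(-0.334)]
495 [np.float64(-0.405), np.float64(-0.39), np.float64(-0.375), np.float64(-0.345)]
549 [np.float64(-0.539), np.float64(-0.519), np.float64(-0.499), np.float64(-0.46)]
[array([[472.99098005, 228.47690491]]), array([[476.1119871 , 226.22730083]])]
[[134, 126, 115], [132, 127, 116], [134, 126, 114], [135, 126, 114], [133, 127, 114], [134, 126, 114], [133, 126, 112], [131, 123, 113], [135, 129, 116], [133, 125, 112], [135, 129, 116], [120, 113, 102], [43, 40, 39], [26, 23, 25], [25, 26, 27], [46, 42, 43], [68, 68, 67], [81, 80, 79], [88, 87, 82], [124, 117, 107], [129, 123, 111], [122, 117, 110], [111, 106, 98], [114, 109, 99], [117, 111, 100], [118, 113, 99], [124, 118, 106], [123, 117, 109], [129, 123, 111], [138, 131, 118], [143, 133, 120], [140, 132, 120], [144, 137, 120], [145, 138, 123], [143, 135, 120], [141, 136, 120], [144, 140, 125], [143, 143, 127], [143, 141, 126], [143, 141, 126], [140, 138, 122], [143, 141, 124], [143, 142, 126], [142, 142, 126], [142, 143, 128], [142, 142, 128], [144, 144, 129], [142, 140, 125], [143, 141, 125], [143, 141, 125]]
```

Run:
```python
from h import *
from rig import optics
sc=optics.get_image("scene")
for y in (-.35,-.385,-.41,-.53):
  for x in (.3,.57,.85):
    print(y,x,[proj(sc,(x,y,z)).round(0)[0].tolist() for z in (0,.1,.2)])
p=sc["pixels"]; cv2.imwrite("pics/z6.png",cv2.resize(p[40:260,330:640,::-1],None,fx=2.5,fy=2.5,interpolation=cv2.INTER_CUBIC))
```

```text
-0.35 0.3 [[486.0, 244.0], [493.0, 209.0], [501.0, 170.0]]
-0.35 0.57 [[420.0, 199.0], [424.0, 167.0], [427.0, 132.0]]
-0.35 0.85 [[370.0, 163.0], [371.0, 135.0], [373.0, 104.0]]
-0.385 0.3 [[497.0, 241.0], [504.0, 206.0], [512.0, 167.0]]
-0.385 0.57 [[430.0, 196.0], [434.0, 164.0], [438.0, 130.0]]
-0.385 0.85 [[379.0, 161.0], [380.0, 133.0], [382.0, 102.0]]
-0.41 0.3 [[504.0, 238.0], [512.0, 203.0], [521.0, 165.0]]
-0.41 0.57 [[437.0, 194.0], [441.0, 163.0], [445.0, 129.0]]
-0.41 0.85 [[385.0, 160.0], [387.0, 132.0], [389.0, 101.0]]
-0.53 0.3 [[539.0, 227.0], [548.0, 193.0], [558.0, 155.0]]
-0.53 0.57 [[469.0, 185.0], [474.0, 155.0], [480.0, 121.0]]
-0.53 0.85 [[414.0, 153.0], [417.0, 125.0], [420.0, 96.0]]
```

View pics/z6.png

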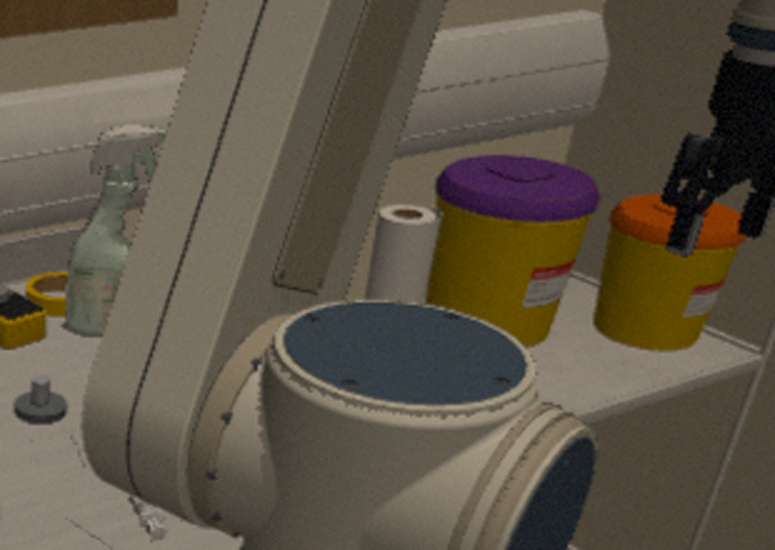

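```bash
python3 -m crank '[[[-1,29,-29,0,0],[-1,29,-29,0,0],[-1,29,-29,0,0],[-1,29,-29,0,0],[-1,29,-29,0,0]]]'
python3 -m crank '[[[-1,29,-29,0,0],[-1,29,-29,0,0],[-1,29,-29,0,0],[-1,29,-29,0,0],[-1,29,-29,0,0]]]'
python3 -m crank '[[[-1,29,-29,0,0],[-1,29,-29,0,0],[-1,0,-39,0,0],[-1,0,-39,0,0],[-1,0,-39,0,0]]]'
python3 -m crank '[[[-1,0,-39,0,0],[-1,0,-39,0,0],[-1,0,-39,0,0],[-1,0,-39,0,0],[-1,0,-39,0,0]]]'
python3 -m crank '[[[-0.06,0,-39,0,0],[-0.06,0,-39,0,0],[-0.06,0,-39,0,0],[-0.06,0,-39,0,0],[-0.06,0,-39,0,0]]]'
```

```text
time: 1.67
tcp_pos: [0.3599, -0.4405, 0.2512]
orientation: [-0.0, 1.0, 0.002, -0.0]
force: [1.5, 0.3, -1.0]
gripper_width: 0.0855
time: 2.08
tcp_pos: [0.5051, -0.2951, 0.2513]
orientation: [-0.0, 1.0, 0.003, -0.0]
force: [0.6, -0.7, -0.1]
gripper_width: 0.0853
time: 2.5
tcp_pos: [0.5618, -0.12, 0.2508]
orientation: [-0.0, 1.0, 0.003, -0.0]
force: [1.3, 0.3, 0.4]
gripper_width: 0.0854
time: 2.92
tcp_pos: [0.5612, 0.075, 0.2513]
orientation: [0.0, 1.0, 0.003, -0.0]
force: [1.4, -0.2, -0.7]
gripper_width: 0.0856
time: 3.33
tcp_pos: [0.5611, 0.2701, 0.2512]
orientation: [0.0, 1.0, 0.003, -0.0]
force: [0.1, -1.1, 0.0]
gripper_width: 0.0456
```

```bash
python3 -m crank '[[[-0.06,2,-37,0,0],[-0.06,2,-37,0,0],[-0.06,0,0,40,0],[-0.06,0,0,40,0],[-0.06,0,0,40,0]]]'
python3 -m crank '[[[-0.06,0,0,20,0],[-0.06,0,0,0,0],[-0.06,0,0,0,0]]]'
python3 - <<'E'
from rig import r, optics
import cv2,numpy as np
a=optics.get_image("scene")["pixels"][:,:,::-1]; b=optics.get_image("top")["pixels"][:,:,::-1]
cv2.imwrite("pics/s1.png",a)
cv2.imwrite("pics/v1.png",np.hstack([cv2.resize(a[180:300,120:220],None,fx=4,fy=4,interpolation=2),cv2.resize(b[170:290,140:240],None,fx=4,fy=4,interpolation=2)]))
print(r.state()["tcp_pos"])
E
```

```text
time: 3.75
tcp_pos: [0.5654, 0.3434, 0.1304]
orientation: [-0.0, 1.0, 0.003, 0.001]
force: [-0.1, -0.8, -0.2]
gripper_width: 0.0451
time: 4.0
tcp_pos: [0.5649, 0.3419, 0.1103]
orientation: [0.001, 1.0, 0.002, -0.001]
force: [0.7, -0.0, 0.3]
gripper_width: 0.0453
[0.56673505 0.34280071 0.11322179]
```

View pics/v1.png

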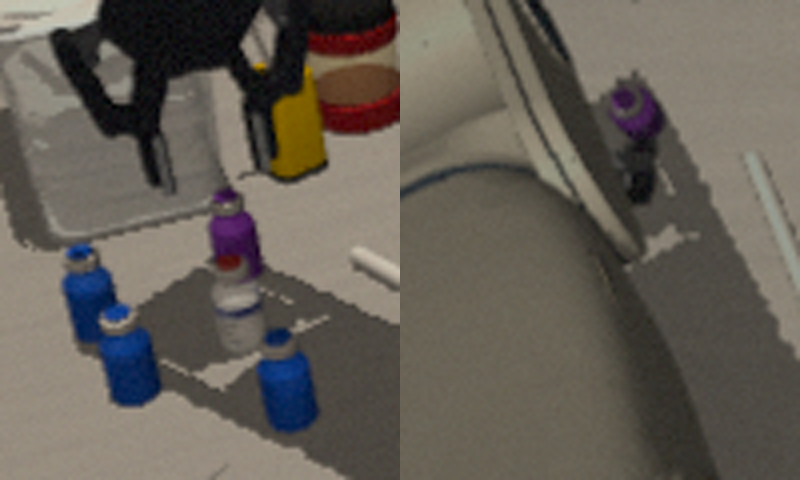

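View pics/s1.png

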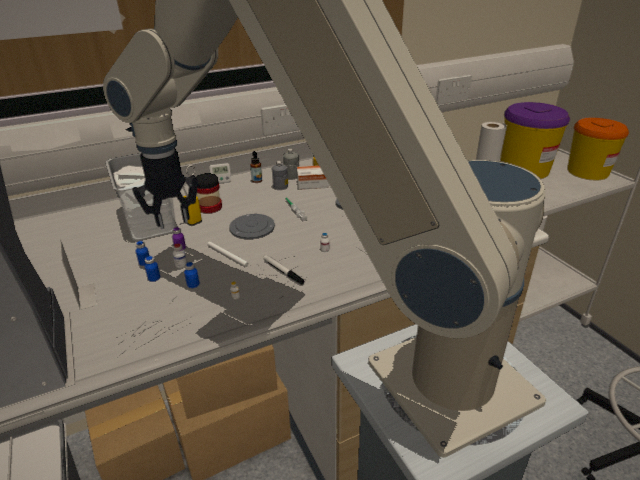

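```bash
python3 -m crank '[[[-0.06,0,0,30,0],[-0.06,0,0,30,0],[-0.06,0,0,20,0],[-0.06,0,0,14,0],[-0.06,0,0,8,0]]]'
python3 -m crank '[[[0.05,0,0,0,0],[0.2,0,0,0,0],[0.4,0,0,0,0],[0.6,0,0,0,0],[0.8,0,0,0,0]]]' 30
python3 -m crank '[[[0.8,0,0,0,0],[0.8,0,0,0,0],[0.8,0,0,0,0]]]' 30
```

```text
time: 4.52
tcp_pos: [0.5661, 0.3424, 0.0095]
orientation: [-0.0, 1.0, 0.001, 0.001]
force: [0.5, 0.1, -0.7]
gripper_width: 0.0455
time: 4.93
tcp_pos: [0.5667, 0.3429, 0.0111]
orientation: [-0.001, 1.0, 0.0, 0.001]
force: [-0.2, -0.3, 6.3]
gripper_width: 0.027
time: 5.18
tcp_pos: [0.5667, 0.3428, 0.0111]
orientation: [-0.001, 1.0, 0.0, 0.001]
force: [-0.0, -0.6, 6.9]
gripper_width: 0.0268
```

```bash
python3 -m crank '[[[0.8,0,0,-10,0],[0.8,0,0,-30,0],[0.8,0,0,-35,0],[0.8,0,0,-35,0]]]' 30
python3 - <<'E'
from rig import r, optics
import cv2,numpy as np
a=optics.get_image("scene")["pixels"][:,:,::-1]
cv2.imwrite("pics/v2.png",cv2.resize(a[160:300,120:270],None,fx=5,fy=4,interpolation=2))
E
```

```text
time: 5.52
tcp_pos: [0.5647, 0.3417, 0.1205]
orientation: [0.0, 1.0, 0.0, -0.001]
force: [1.1, 1.0, -0.1]
gripper_width: 0.0267
```

View pics/v2.png

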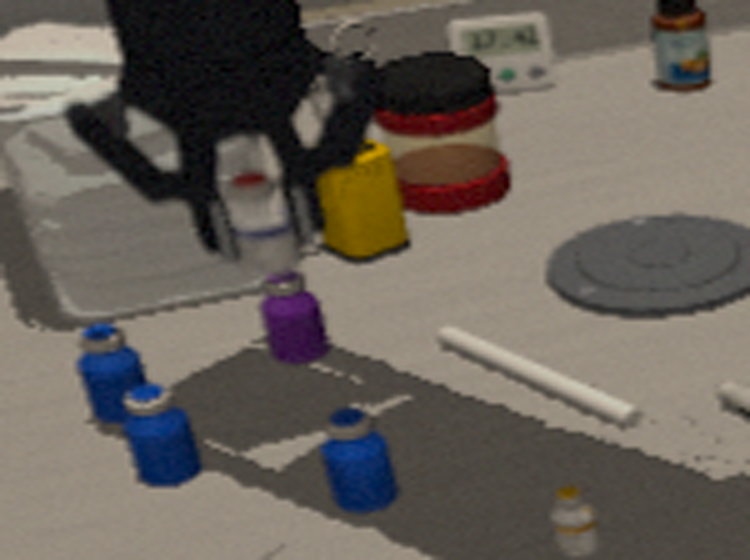

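```bash
python3 -m crank '[[[0.8,14.4,34.5,0,0],[0.8,14.4,34.5,0,0],[0.8,14.4,34.5,0,0],[0.8,14.4,34.5,0,0],[0.8,14.4,34.5,0,0]]]' 30
python3 -m crank '[[[0.8,14.4,34.5,0,0],[0.8,0,0,0,0],[0.8,0,0,0,0]]]' 30
python3 - <<'E'
from rig import r,optics
import cv2
print(r.state()["tcp_pos"],r.state()["tcp_pos"])
a=optics.get_image("scene")["pixels"][:,:,::-1]
cv2.imwrite("pics/v3.png",cv2.resize(a[130:270,180:330],None,fx=5,fy=4,interpolation=2))
print(r.state()["tcp_pos"])
E
```

```text
time: 5.98
tcp_pos: [0.638, 0.1682, 0.1201]
orientation: [-0.0, 1.0, 0.001, 0.0]
force: [0.8, -0.7, -1.2]
gripper_width: 0.0272
time: 6.23
tcp_pos: [0.6527, 0.1332, 0.1199]
orientation: [-0.0, 1.0, -0.001, 0.0]
force: [-0.4, -0.1, -0.3]
gripper_width: 0.0266
[0.65269423 0.13318447 0.1198722 ] [0.65269423 0.13318447 0.1198722 ]
[0.65205594 0.134617   0.11969168]
```

View pics/v3.png

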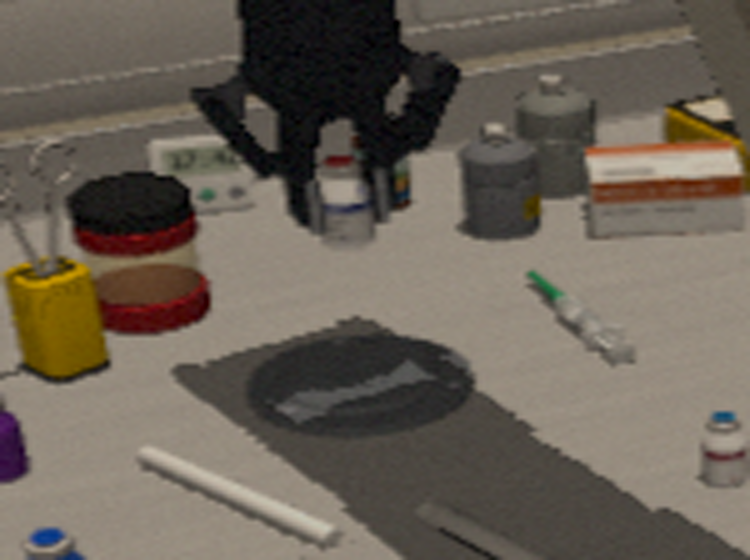

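```bash
python3 -m crank '[[[0.8,-1,-1,30,0],[0.8,0,0,30,0],[0.8,0,0,20,0],[0.8,0,0,10,0],[0.8,0,0,0,0]]]' 30
python3 -m crank '[[[0.8,0,0,4,0],[0.8,0,0,0,0],[0.8,0,0,2,0],[0.8,0,0,0,0]]]' 30
```

```text
time: 6.7
tcp_pos: [0.6487, 0.1373, 0.0269]
orientation: [0.0, 1.0, 0.001, -0.002]
force: [-0.6, 0.4, -0.2]
gripper_width: 0.0264
time: 7.03
tcp_pos: [0.6517, 0.1365, 0.0243]
orientation: [-0.0, 1.0, 0.0, 0.001]
force: [-0.4, 0.0, -0.0]
gripper_width: 0.0263
```

```bash
python3 -m crank '[[[0.8,0,0,1,0],[0.8,0,0,0,0],[0.8,0,0,0,0]]]' 30
python3 -m crank '[[[0.8,0,0,1,0],[0.8,0,0,0,0],[0.8,0,0,0,0]]]' 30
python3 -m crank '[[[0.8,0,0,1,0],[0.8,0,0,0,0],[0.8,0,0,0,0]]]' 30
```

```text
time: 7.28
tcp_pos: [0.6517, 0.1363, 0.0231]
orientation: [-0.0, 1.0, 0.0, 0.001]
force: [-1.2, 1.1, 3.4]
gripper_width: 0.0264
time: 7.53
tcp_pos: [0.6518, 0.1363, 0.023]
orientation: [-0.0, 1.0, 0.0, 0.001]
force: [-3.2, -0.5, 12.7]
gripper_width: 0.0265
time: 7.78
tcp_pos: [0.6518, 0.1363, 0.023]
orientation: [-0.0, 1.0, 0.0, 0.001]
force: [-5.3, -1.4, 19.2]
gripper_width: 0.0266
```

```bash
python3 -m crank '[[[0.8,0,0,-2,0],[0.8,0,0,0,0],[0.3,0,0,0,0],[0.2,0,0,0,0],[0.1,0,0,0,0]]]' 20
python3 -m crank '[[[0,0,0,0,0],[-0.06,0,0,0,0],[-0.06,0,0,-10,0],[-0.06,0,0,-30,0],[-0.06,0,0,-40,0]]]' 20
python3 -m crank '[[[-0.5,0,0,-40,0],[-1,0,0,-40,0],[-1,0,0,-40,0],[-1,-20,30,0,0],[-1,-20,36,0,0]]]' 40
python3 -m crank '[[[-1,-20,36,0,0],[-1,-20,36,0,0],[-1,-20,36,0,0],[-1,-20,36,0,0],[-1,-20,36,0,0]]]' 40
python3 - <<'E'
from rig import r,optics
import cv2,numpy as np
from h import *
a=optics.get_image("scene");b=optics.get_image("top")
cv2.imwrite("pics/v4.png",np.hstack([cv2.resize(a["pixels"][180:280,200:300,::-1],None,fx=4,fy=4,interpolation=2),cv2.resize(b["pixels"][150:250,230:330,::-1],None,fx=4,fy=4,interpolation=2)]))
def pk(im,b):
    x0,y0,x1,y1=b; m=red(im)[y0:y1,x0:x1]; v,u=np.nonzero(m); return (u.mean()+x0,v.mean()+y0),len(u)
for im,bx in((b,(255,170,305,220)),(a,(225,180,280,240))):
    q=pk(im,bx); print(q,ray(im,q[0],.069))
E
```

```text
time: 8.2
tcp_pos: [0.6507, 0.1361, 0.0218]
orientation: [0.0, 1.0, 0.0, -0.0]
force: [-0.6, -0.4, 0.8]
gripper_width: 0.0383
time: 8.62
tcp_pos: [0.6485, 0.1357, 0.1004]
orientation: [0.001, 1.0, 0.0, -0.003]
force: [-0.0, 0.2, 0.6]
gripper_width: 0.0453
time: 9.03
tcp_pos: [0.6132, 0.0715, 0.2267]
orientation: [-0.001, 1.0, 0.002, 0.004]
force: [-0.2, -0.4, -0.1]
gripper_width: 0.0855
time: 9.45
tcp_pos: [0.51, -0.1112, 0.2232]
orientation: [0.0, 1.0, 0.001, 0.0]
force: [0.5, -1.5, 0.7]
gripper_width: 0.0854
((np.float64(275.5), np.float64(189.27272727272728)), 22) [0.65012172 0.13587469 0.069     ]
((np.float64(250.0), np.float64(204.5)), 10) [0.64503535 0.13619228 0.069     ]
```

View pics/v4.png

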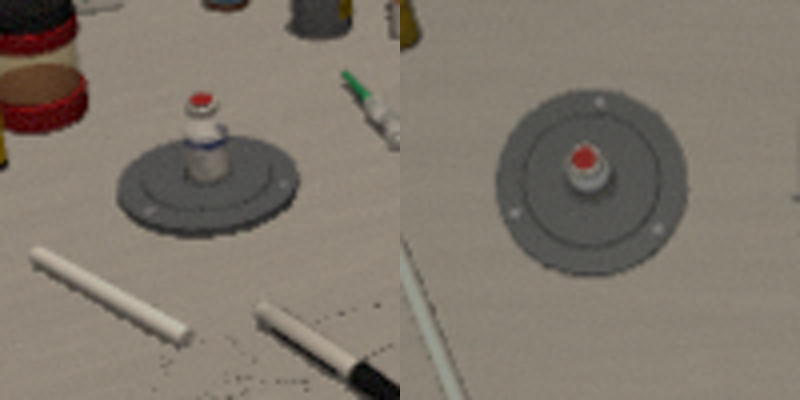

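```bash
python3 -m crank '[[[-1,-25.8,27,0,0],[-1,-25.8,27,0,0],[-1,-25.8,27,0,0],[-1,-25.8,27,0,0],[-1,-25.8,27,0,0]]]' 60
python3 -m crank '[[[-1,-25.8,27,0,0],[-1,0,0,40,0],[-1,0,0,40,0],[-1,0,0,40,0],[-1,0,0,0,0]]]' 60
python3 - <<'E'
from rig import r,optics
import cv2,numpy as np
from h import *
for i in range(4):
  b=optics.get_image("top"); s=r.state(); print(s["tcp_pos"].round(4),s["orientation"].round(4))
cv2.imwrite("pics/v5.png",cv2.resize(b["pixels"][240:390,350:550,::-1],None,fx=4,fy=4,interpolation=2))
E
```

```text
time: 9.97
tcp_pos: [0.3815, -0.2456, 0.223]
orientation: [0.0, 1.0, 0.001, 0.001]
force: [0.6, -1.6, -0.2]
gripper_width: 0.0855
time: 10.38
tcp_pos: [0.3529, -0.2691, 0.0965]
orientation: [-0.004, 1.0, 0.0, -0.005]
force: [-1.0, 0.7, -0.1]
gripper_width: 0.0852
[ 0.3544 -0.27    0.0996] [-2.9e-03  1.0e+00  4.0e-04 -3.5e-03]
[ 0.3562 -0.2713  0.1021] [-1.1e-03  1.0e+00  5.0e-04 -1.3e-03]
[ 0.3575 -0.2723  0.1037] [3.e-04 1.e+00 7.e-04 4.e-04]
[ 0.3582 -0.2728  0.1046] [1.1e-03 1.0e+00 7.0e-04 1.4e-03]
```

View pics/v5.png

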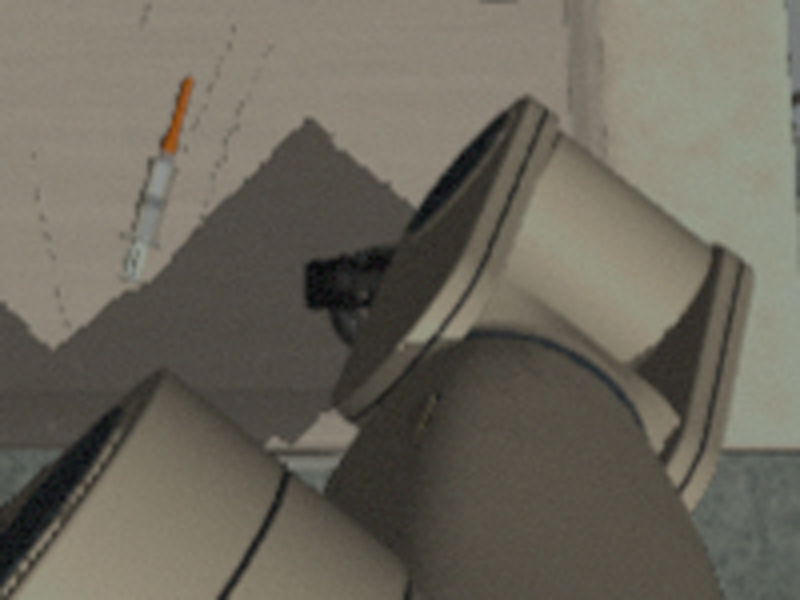

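```bash
python3 -m crank '[[[-1,0,0,0,0],[-1,0,0,0,0],[-1,0,0,0,0],[-1,0,0,0,0],[-1,0,0,0,0]]]'
python3 -m crank '[[[-1,0,0,0,0],[-1,0,0,0,0],[-1,0,0,0,0]]]'
python3 -c "
from rig import r
s=r.state();print(s['tcp_pos'],s['q'].round(3),s['qd'].round(4))"
```

```text
time: 11.0
tcp_pos: [0.3569, -0.2722, 0.103]
orientation: [0.0, 1.0, 0.0, 0.001]
force: [0.5, 1.1, -0.0]
gripper_width: 0.0854
time: 11.25
tcp_pos: [0.3565, -0.272, 0.1023]
orientation: [-0.0, 1.0, 0.0, -0.0]
force: [0.6, 0.3, -0.1]
gripper_width: 0.0856
[ 0.35649133 -0.27198702  0.10227628] [-0.678  0.387  2.095  0.     0.66   0.892] [ 0.0004  0.0024  0.0017 -0.0006 -0.0023  0.0001]
```

```bash
python3 -m crank '[[[-1,-1.5,0.7,20,0],[-1,0,0,20,0],[-1,0,0,15,0],[-1,0,0,15,0],[-1,0,0,10,0]]]'
python3 -m crank '[[[-1,0,0,8,0],[-1,0,0,6,0],[-1,0,0,4,0],[-1,0,0,2,0],[-1,0,0,0,0]]]' 60
python3 -m crank '[[[-1,0,0,0,0],[-1,0,0,0,0],[-1,0,0,0,0],[-1,0,0,0,0]]]' 60
```

```text
time: 11.67
tcp_pos: [0.3546, -0.2724, 0.021]
orientation: [-0.0, 1.0, 0.0, -0.001]
force: [-1.1, -0.1, -0.1]
gripper_width: 0.0855
time: 12.08
tcp_pos: [0.3551, -0.2728, 0.0023]
orientation: [0.0, 1.0, 0.0, 0.0]
force: [-0.7, -0.4, -0.0]
gripper_width: 0.0855
time: 12.42
tcp_pos: [0.3553, -0.2729, 0.0027]
orientation: [0.0, 1.0, 0.0, 0.0]
force: [-0.3, 0.7, -0.4]
gripper_width: 0.0854
```

```bash
python3 -m crank '[[[-0.7,0,0,0,0],[-0.5,0,0,0,0],[-0.4,0,0,0,0],[-0.3,0,0,0,0],[0,0,0,0,0]]]' 60
python3 -m crank '[[[0.3,0,0,0,0],[0.3,0,0,0,0],[0.3,0,0,0,0],[0.3,0,0,0,0]]]' 60
python3 -m crank '[[[0.3,0,0,-3,0],[0.3,0,0,-10,0],[0.3,0,0,-20,0],[0.3,0,0,-20,0],[0.3,0,0,0,0]]]' 60
```

```text
time: 12.83
tcp_pos: [0.3553, -0.273, 0.0031]
orientation: [0.0, 1.0, 0.001, 0.0]
force: [-2.1, -0.2, 12.9]
gripper_width: 0.0668
time: 13.17
tcp_pos: [0.3553, -0.273, 0.0031]
orientation: [0.0, 1.0, 0.001, 0.0]
force: [-2.2, 0.3, 13.1]
gripper_width: 0.067
time: 13.58
tcp_pos: [0.3563, -0.2736, 0.058]
orientation: [0.001, 1.0, 0.0, 0.002]
force: [0.2, -0.6, -4.7]
gripper_width: 0.0665
```

```bash
python3 -m crank '[[[0.3,0,0,-30,0],[0.3,0,0,-30,0],[0.3,0,0,-25,0],[0.3,12,-16,0,0],[0.3,20,-28,0,0]]]' 60
python3 -m crank '[[[0.3,22,-31,0,0],[0.3,22,-31,0,0],[0.3,22,-31,0,0],[0.3,22,-31,0,0],[0.3,22,-31,0,0]]]' 60
python3 -m crank '[[[0.3,22,-31,0,0],[0.3,22,-31,0,0],[0.3,22,-31,0,0],[0.3,22,-31,0,0],[0.3,22,-31,0,0]]]' 60
python3 -m crank '[[[0.3,22,-31,0,0],[0.3,12,-16,0,0],[0.3,6,-8,0,0],[0.3,0,0,0,0],[0.3,0,0,0,0]]]' 60
python3 -m crank '[[[0.3,0,0,0,0],[0.3,0,0,0,0],[0.3,0,0,0,0],[0.3,0,0,0,0],[0.3,0,0,0,0]]]' 60
```

```text
time: 14.0
tcp_pos: [0.3873, -0.2302, 0.1415]
orientation: [0.001, 1.0, -0.001, 0.001]
force: [0.6, -0.1, -5.0]
gripper_width: 0.0666
time: 14.42
tcp_pos: [0.4969, -0.0717, 0.1396]
orientation: [-0.0, 1.0, 0.0, -0.001]
force: [0.8, -0.2, -4.4]
gripper_width: 0.0663
time: 14.83
tcp_pos: [0.6066, 0.0833, 0.1391]
orientation: [0.0, 1.0, 0.001, -0.001]
force: [1.0, -0.3, -3.9]
gripper_width: 0.0667
time: 15.25
tcp_pos: [0.6455, 0.1361, 0.139]
orientation: [0.0, 1.0, 0.001, -0.001]
force: [0.6, -0.0, -4.9]
gripper_width: 0.0666
time: 15.67
tcp_pos: [0.6466, 0.1359, 0.1405]
orientation: [-0.0, 1.0, -0.0, 0.0]
force: [-0.1, 0.2, -4.5]
gripper_width: 0.0667
```

```bash
python3 -m crank '[[[0.3,4.7,0,10,0],[0.3,0,0,5,0],[0.3,0,0,0,0],[0.3,0,0,0,0],[0.3,0,0,0,0]]]' 60
python3 -m crank '[[[0.3,0,0,0,0],[0.3,0,0,0,0],[0.3,0,0,0,0]]]' 60
python3 - <<'E'
from rig import r,optics
import cv2,numpy as np
from h import *
a=optics.get_image("scene");b=optics.get_image("top"); print(r.state()["tcp_pos"])
P=a["pixels"].copy()
def circ(x,y,z,rr,c):
    t=np.linspace(0,6.283,60); q=proj(a,np.c_[x+rr*np.cos(t),y+rr*np.sin(t),0*t+z])
    for u,v in q: 
        u=round((u-200)*6+3);v=round((v-140)*6+3)
        cv2.circle(Q,(u,v),1,c,-1)
Q=cv2.resize(P[140:240,200:310],None,fx=6,fy=6,interpolation=2)
z=r.state()["tcp_pos"][2]-.003
circ(.651,.1364,z,.034,(0,255,0));circ(.651,.1364,z+.036,.034,(0,255,0))
cv2.imwrite("pics/v6.png",Q[:,:,::-1])
cv2.imwrite("pics/v6t.png",cv2.resize(b["pixels"][130:250,200:360,::-1],None,fx=4,fy=4))
E
```

```text
time: 16.08
tcp_pos: [0.6513, 0.1365, 0.125]
orientation: [0.0, 1.0, 0.0, -0.0]
force: [-0.3, -0.4, -4.0]
gripper_width: 0.0666
time: 16.33
tcp_pos: [0.6516, 0.1366, 0.1256]
orientation: [-0.0, 1.0, 0.0, 0.0]
force: [-0.2, 0.3, -4.6]
gripper_width: 0.0668
[0.65151474 0.13656084 0.12554732]
```

View pics/v6.png

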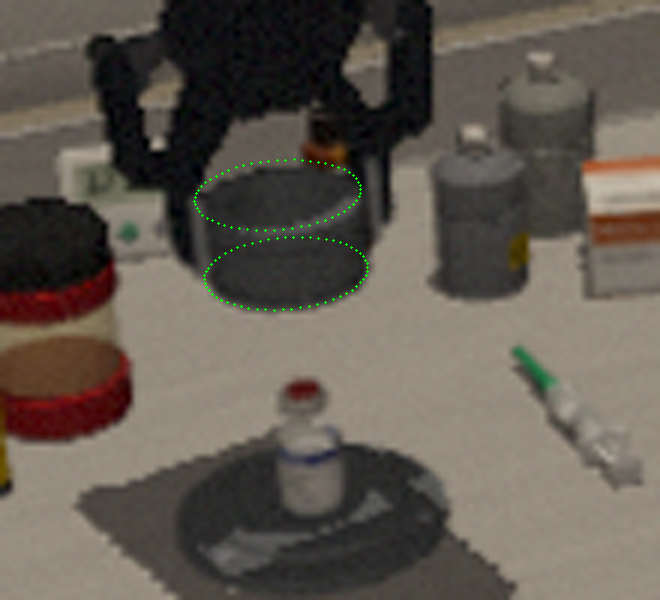

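View pics/v6t.png

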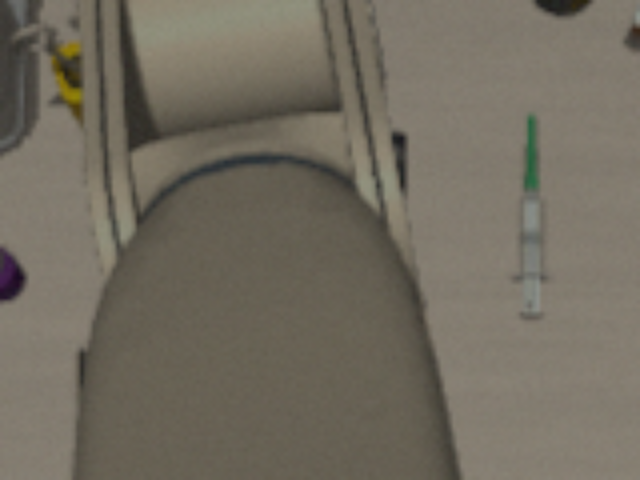

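```bash
python3 -m crank '[[[0.3,0,0,15,0],[0.3,0,0,20,0],[0.3,0,0,20,0],[0.3,0,0,15,0],[0.3,0,0,12,0]]]' 60
python3 -m crank '[[[0.3,0,0,10,0],[0.3,0,0,6,0],[0.3,0,0,4,0],[0.3,0,0,0,0],[0.3,0,0,0,0]]]' 60
python3 -m crank '[[[0.3,0,0,3,0],[0.3,0,0,0,0],[0.3,0,0,2,0],[0.3,0,0,0,0],[0.3,0,0,0,0]]]' 60
```

```text
time: 16.85
tcp_pos: [0.6509, 0.1364, 0.0418]
orientation: [0.0, 1.0, 0.0, -0.001]
force: [0.3, -0.9, -4.5]
gripper_width: 0.0665
time: 17.27
tcp_pos: [0.6518, 0.1366, 0.0237]
orientation: [-0.0, 1.0, 0.0, 0.0]
force: [-0.0, 0.3, -5.2]
gripper_width: 0.0668
time: 17.68
tcp_pos: [0.6514, 0.1365, 0.0184]
orientation: [0.0, 1.0, 0.0, -0.0]
force: [0.6, -0.4, -3.9]
gripper_width: 0.0663
```

```bash
python3 -m crank '[[[0.3,0,0,2,0],[0.3,0,0,0,0],[0.3,0,0,0,0],[0.3,0,0,0,0]]]' 60
python3 -m crank '[[[0.3,0,0,1,0],[0.3,0,0,0,0],[0.3,0,0,0,0],[0.3,0,0,0,0]]]' 60
```

```text
time: 18.02
tcp_pos: [0.6514, 0.1365, 0.0162]
orientation: [0.0, 1.0, 0.0, -0.0]
force: [0.4, 0.2, -5.5]
gripper_width: 0.0668
time: 18.35
tcp_pos: [0.6516, 0.1366, 0.0154]
orientation: [-0.0, 1.0, 0.0, 0.0]
force: [-0.2, -0.6, -3.9]
gripper_width: 0.0666
```

```bash
python3 -m crank '[[[0.3,0,0,1,0],[0.3,0,0,0,0],[0.3,0,0,0,0],[0.3,0,0,0,0]]]' 60
python3 -m crank '[[[0.3,0,0,0.7,0],[0.3,0,0,0,0],[0.3,0,0,0,0]]]' 60
```

```text
time: 18.68
tcp_pos: [0.6516, 0.1366, 0.0153]
orientation: [-0.0, 1.0, 0.0, 0.0]
force: [-2.2, -0.5, 5.5]
gripper_width: 0.0666
time: 18.93
tcp_pos: [0.6516, 0.1365, 0.0153]
orientation: [-0.0, 1.0, 0.0, 0.0]
force: [-5.1, -0.3, 11.1]
gripper_width: 0.0667
```

```bash
python3 -m crank '[[[0.3,0,0,-1.2,0],[-0.4,0,0,0,0],[-0.7,0,0,0,0],[-1,0,0,0,0],[-1,0,0,0,0]]]' 40
python3 -m crank '[[[-1,0,0,0,0],[-1,0,0,-10,0],[-1,0,0,-25,0],[-1,0,0,-40,0],[-1,0,0,-40,0]]]' 40
python3 -m crank '[[[-1,0,0,-40,0],[-1,0,0,-40,0],[-1,-10,36,0,0],[-1,-10,36,0,0],[-1,-10,36,0,0]]]' 40
python3 -m crank '[[[-1,-10,36,0,0],[-1,-10,36,0,0],[-1,-10,36,0,0],[-1,-10,36,0,0],[-1,-10,36,0,0]]]' 40
cat > look.py <<'E'
from rig import r,optics
import cv2,numpy as np,sys
from h import *
a=optics.get_image("scene");b=optics.get_image("top"); print(r.state()["tcp_pos"])
cv2.imwrite(f"pics/{sys.argv[1]}.png",np.hstack([cv2.resize(a["pixels"][165:265,200:300,::-1],None,fx=4,fy=4,interpolation=2),cv2.resize(b["pixels"][150:250,230:330,::-1],None,fx=4,fy=4,interpolation=2)]))
np.save("a.npy",a);np.save("b.npy",b)
E
python3 look.py v7
```

```text
time: 19.35
tcp_pos: [0.6518, 0.1366, 0.0148]
orientation: [-0.0, 1.0, 0.0, 0.0]
force: [0.4, -0.2, 0.4]
gripper_width: 0.0852
time: 19.77
tcp_pos: [0.6504, 0.1363, 0.1304]
orientation: [0.0, 1.0, 0.0, -0.001]
force: [1.3, 0.4, -0.4]
gripper_width: 0.0856
time: 20.18
tcp_pos: [0.6216, 0.0279, 0.2119]
orientation: [0.0, 1.0, 0.001, 0.002]
force: [0.4, 0.3, 0.2]
gripper_width: 0.0854
time: 20.6
tcp_pos: [0.571, -0.1532, 0.2108]
orientation: [0.0, 1.0, 0.0, 0.0]
force: [1.0, -0.1, -0.4]
gripper_width: 0.0856
[ 0.57031677 -0.15609566  0.210706  ]
```

View pics/v7.png

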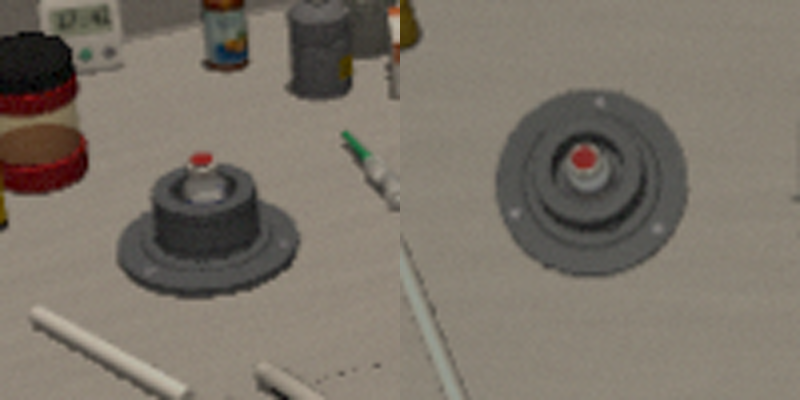

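Run:
```python
from h import *
b=np.load("b.npy",allow_pickle=True).item()
print(proj(b,(.651,.1364,.048)),ray(b,(275.4,191.6),.048))
S=6;Q=cv2.resize(b["pixels"][170:220,250:305],None,fx=12,fy=12,interpolation=2)
t=np.linspace(0,6.283,80)
for z,rr,c in((.048,.034,(0,255,0)),(.048,.022,(0,255,0)),(.012,.042,(255,255,0)),(.008,.06,(0,255,255))):
    for u,v in proj(b,np.c_[.651+rr*np.cos(t),.1364+rr*np.sin(t),0*t+z]): cv2.circle(Q,(round((u-250+.5)*12),round((v-170+.5)*12)),1,c,-1)
cv2.imwrite("pics/v8.png",Q[:,:,::-1])
```

```text
[[276.03870973 191.08279319]] [0.64970751 0.1379274  0.048     ]
```

View pics/v8.png

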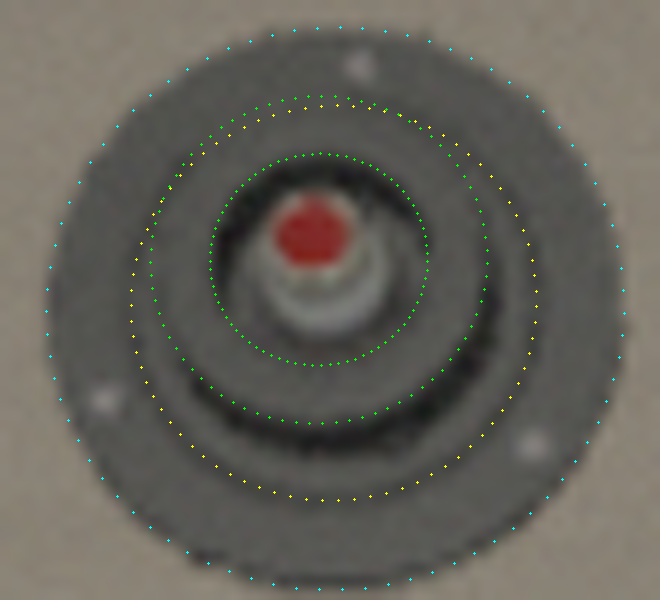

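```bash
python3 -m crank '[[[-1,0,0,0,-0.12],[-1,0,0,0,-0.12],[-1,0,0,0,-0.12],[-1,0,0,0,-0.12],[-1,0,0,0,-0.12]]]' 40
python3 -m crank '[[[-1,0,0,0,-0.12],[-1,0,0,0,-0.12],[-1,0,0,0,-0.12],[-1,0,0,0,-0.12],[-1,0,0,0,-0.12]]]' 40
python3 -m crank '[[[-1,0,0,0,-0.12],[-1,0,0,0,-0.12],[-1,0,0,0,-0.12],[-1,0,0,0,0],[-1,0,0,0,0]]]' 40
python3 -m crank '[[[-1,-30,0,0,0],[-1,-38,0,0,0],[-1,-38,0,0,0],[-1,-38,0,0,0],[-1,-30,0,0,0]]]' 40
python3 -m crank '[[[-1,-18,0,40,0],[-1,0,0,40,0],[-1,0,0,25,0],[-1,0,0,0,0],[-1,0,0,0,0]]]' 40
python3 -m crank '[[[-1,0,0,0,0],[-1,0,0,0,0],[-1,0,0,0,0],[-1,0,0,0,0],[-1,0,0,0,0]]]' 40
python3 - <<'E'
from rig import r,optics
import cv2
s=r.state();print(s['tcp_pos'],s['orientation'].round(4),s['q'].round(3))
a=optics.get_image("scene")["pixels"][:,:,::-1]; cv2.imwrite("pics/v9.png",a)
b=optics.get_image("top")["pixels"][:,:,::-1]; cv2.imwrite("pics/v9t.png",cv2.resize(b[150:300,400:560],None,fx=4,fy=4))
E
```

```text
time: 21.12
tcp_pos: [0.5718, -0.1511, 0.2105]
orientation: [0.0, 0.954, 0.299, 0.0]
force: [-0.3, -0.0, -0.1]
gripper_width: 0.0854
time: 21.53
tcp_pos: [0.5719, -0.151, 0.2105]
orientation: [0.0, 0.823, 0.568, 0.0]
force: [-0.9, 0.6, -0.1]
gripper_width: 0.0855
time: 21.95
tcp_pos: [0.5718, -0.1511, 0.2103]
orientation: [0.0, 0.712, 0.702, 0.0]
force: [0.4, -0.0, -1.1]
gripper_width: 0.0855
time: 22.37
tcp_pos: [0.5699, -0.3279, 0.2102]
orientation: [0.0, 0.712, 0.702, -0.0]
force: [0.3, -0.1, -0.1]
gripper_width: 0.0851
time: 22.78
tcp_pos: [0.5691, -0.342, 0.1058]
orientation: [-0.002, 0.711, 0.703, -0.0]
force: [0.2, -1.0, 0.6]
gripper_width: 0.0852
time: 23.2
tcp_pos: [0.5704, -0.3428, 0.1081]
orientation: [0.001, 0.711, 0.704, 0.0]
force: [0.2, -0.0, -0.5]
gripper_width: 0.0853
[ 0.57035506 -0.34277704  0.10813984] [9.000e-04 7.106e-01 7.036e-01 2.000e-04] [-0.559  0.627  1.607  0.     0.906 -0.549]
```

View pics/v9.png

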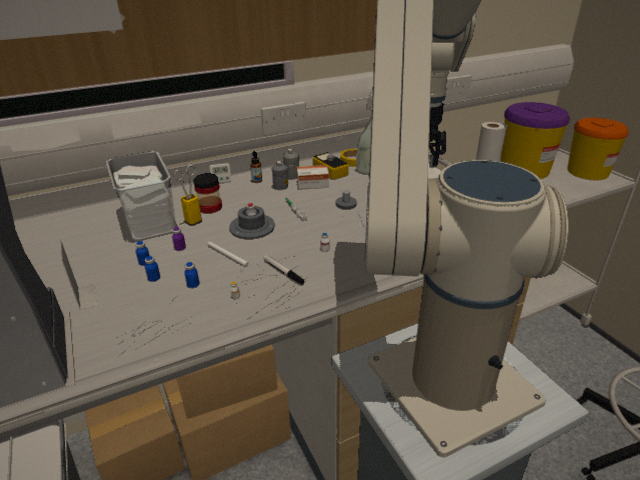

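View pics/v9t.png

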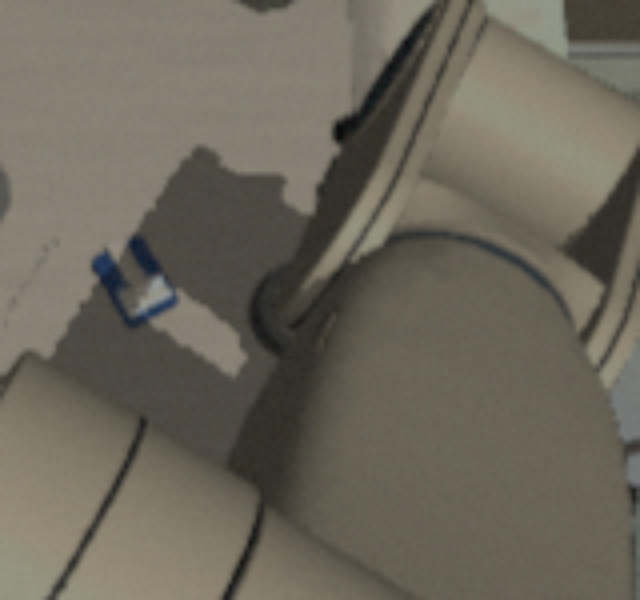

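```bash
python3 -m crank '[[[-1,-7,-0.8,0,-0.01],[-1,0,0,0,0],[-1,0,0,20,0],[-1,0,0,20,0],[-1,0,0,15,0]]]'
python3 -m crank '[[[-1,0,0,15,0],[-1,0,0,12,0],[-1,0,0,0,0],[-1,0,0,0,0],[-1,0,0,0,0]]]' 60
python3 -m crank '[[[-1,0,0,10,0],[-1,0,0,8,0],[-1,0,0,5,0],[-1,0,0,0,0],[-1,0,0,0,0]]]' 60
python3 -m crank '[[[-1,0,0,0,0],[-1,0,0,0,0],[-1,0,0,0,0],[-1,0,0,0,0]]]' 60
```

```text
time: 23.72
tcp_pos: [0.5684, -0.3498, 0.0506]
orientation: [-0.0, 0.707, 0.707, -0.0]
force: [0.0, -0.5, -0.7]
gripper_width: 0.0851
time: 24.13
tcp_pos: [0.5694, -0.35, 0.0253]
orientation: [0.0, 0.707, 0.707, 0.0]
force: [0.5, 0.0, -0.4]
gripper_width: 0.0852
time: 24.55
tcp_pos: [0.5685, -0.3494, 0.0012]
orientation: [-0.001, 0.707, 0.707, -0.0]
force: [-0.1, 0.5, 0.6]
gripper_width: 0.0853
time: 24.88
tcp_pos: [0.5691, -0.3497, 0.0021]
orientation: [0.0, 0.707, 0.707, 0.0]
force: [0.5, -1.2, 1.0]
gripper_width: 0.0853
```

```bash
python3 -m crank '[[[-0.7,0,0,0,0],[-0.5,0,0,0,0],[-0.4,0,0,0,0],[-0.3,0,0,0,0],[0,0,0,0,0]]]' 60
python3 -m crank '[[[0.3,0,0,0,0],[0.3,0,0,0,0],[0.3,0,0,0,0],[0.3,0,0,0,0]]]' 60
python3 -m crank '[[[0.3,0,0,-3,0],[0.3,0,0,-10,0],[0.3,0,0,-20,0],[0.3,0,0,-30,0],[0.3,0,0,-30,0]]]' 60
python3 -m crank '[[[0.3,0,0,-30,0],[0.3,0,0,-20,0],[0.3,0,0,0,0],[0.3,0,0,0,0],[0.3,0,0,0,0]]]' 60
python3 -m crank '[[[0.3,0,0,0,0],[0.3,0,0,0,0],[0.3,0,0,0,0],[0.3,0,0,0,0]]]' 60
```

```text
time: 25.3
tcp_pos: [0.5689, -0.3496, 0.0026]
orientation: [-0.0, 0.707, 0.707, -0.0]
force: [-2.0, 0.7, 6.3]
gripper_width: 0.0584
time: 25.63
tcp_pos: [0.5689, -0.3497, 0.0026]
orientation: [-0.0, 0.707, 0.707, -0.0]
force: [-3.5, 0.9, 6.2]
gripper_width: 0.0584
time: 26.05
tcp_pos: [0.568, -0.349, 0.0951]
orientation: [-0.001, 0.707, 0.707, -0.0]
force: [1.5, -0.2, -1.7]
gripper_width: 0.0583
time: 26.47
tcp_pos: [0.568, -0.349, 0.1436]
orientation: [-0.001, 0.707, 0.707, -0.0]
force: [0.4, 0.9, -3.4]
gripper_width: 0.0584
time: 26.8
tcp_pos: [0.5685, -0.3494, 0.1438]
orientation: [-0.001, 0.707, 0.707, -0.0]
force: [1.0, 0.2, -2.6]
gripper_width: 0.0583
```

```bash
python3 -m crank '[[[0.3,15,2.6,0,0],[0.3,30,5.1,0,0],[0.3,35,6,0,0],[0.3,35,6,0,0],[0.3,35,6,0,0]]]' 60
python3 -m crank '[[[0.3,35,6,0,0],[0.3,35,6,0,0],[0.3,35,6,0,0],[0.3,35,6,0,0],[0.3,35,6,0,0]]]' 60
python3 -m crank '[[[0.3,35,6,0,0],[0.3,35,6,0,0],[0.3,35,6,0,0],[0.3,35,6,0,0],[0.3,15,2.5,0,0]]]' 60
python3 -m crank '[[[0.3,5,0.6,0,0],[0.3,0,0,0,0],[0.3,0,0,0,0],[0.3,0,0,0,0],[0.3,0,0,0,0]]]' 60
python3 -m crank '[[[0.3,0,0,0,0],[0.3,0,0,0,0],[0.3,0,0,0,0],[0.3,0,0,0,0],[0.3,0,0,0,0]]]' 60
```

```text
time: 27.22
tcp_pos: [0.5945, -0.1976, 0.1446]
orientation: [-0.0, 0.707, 0.707, 0.0]
force: [0.7, -0.0, -2.7]
gripper_width: 0.0584
time: 27.63
tcp_pos: [0.6244, -0.0222, 0.1447]
orientation: [-0.0, 0.707, 0.707, -0.0]
force: [0.3, -0.8, -3.6]
gripper_width: 0.0586
time: 28.05
tcp_pos: [0.6512, 0.1354, 0.1449]
orientation: [-0.0, 0.706, 0.708, 0.001]
force: [1.1, -0.6, -2.7]
gripper_width: 0.0586
time: 28.47
tcp_pos: [0.6515, 0.1338, 0.1448]
orientation: [-0.0, 0.708, 0.706, -0.0]
force: [1.2, -0.6, -2.5]
gripper_width: 0.0586
time: 28.88
tcp_pos: [0.6517, 0.1352, 0.1448]
orientation: [-0.0, 0.707, 0.707, 0.0]
force: [0.1, 0.3, -2.6]
gripper_width: 0.0589
```

```bash
python3 -m crank '[[[0.3,1.7,0,0,0],[0.3,0,0,10,0],[0.3,0,0,15,0],[0.3,0,0,15,0],[0.3,0,0,15,0]]]' 60
python3 -m crank '[[[0.3,0,0,12,0],[0.3,0,0,8,0],[0.3,0,0,5,0],[0.3,0,0,0,0],[0.3,0,0,0,0]]]' 60
python3 -m crank '[[[0.3,0,0,5,0],[0.3,0,0,2,0],[0.3,0,0,0,0],[0.3,0,0,0,0],[0.3,0,0,0,0]]]' 60
```

```text
time: 29.3
tcp_pos: [0.6515, 0.1372, 0.0886]
orientation: [-0.0, 0.707, 0.707, 0.0]
force: [0.1, -0.2, -2.8]
gripper_width: 0.0585
time: 29.72
tcp_pos: [0.6518, 0.1371, 0.0648]
orientation: [0.0, 0.707, 0.707, 0.0]
force: [0.8, 0.1, -2.4]
gripper_width: 0.0584
time: 30.13
tcp_pos: [0.6518, 0.1371, 0.0581]
orientation: [0.0, 0.707, 0.707, 0.0]
force: [-0.2, -0.4, -3.1]
gripper_width: 0.0583
```

```bash
python3 -m crank '[[[0.3,0,0,3,0],[0.3,0,0,0,0],[0.3,0,0,0,0],[0.3,0,0,0,0]]]' 60
python3 look.py v10
```

```text
time: 30.47
tcp_pos: [0.6516, 0.1371, 0.0548]
orientation: [-0.0, 0.707, 0.707, -0.0]
force: [0.5, -0.7, -3.1]
gripper_width: 0.0584
[0.65171187 0.13708736 0.05482976]
```

View pics/v10.png

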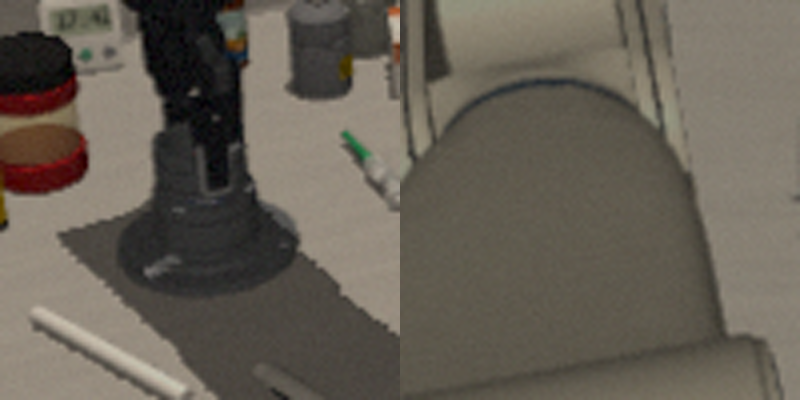

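Looks aligned. I'll feel down to contact.

```bash
python3 -m crank '[[[0.3,0,0,2,0],[0.3,0,0,0,0],[0.3,0,0,1,0],[0.3,0,0,0,0],[0.3,0,0,0,0]]]' 60
python3 -m crank '[[[0.3,0,0,1,0],[0.3,0,0,0,0],[0.3,0,0,0,0],[0.3,0,0,0,0]]]' 60
python3 -m crank '[[[0.3,0,0,0.7,0],[0.3,0,0,0,0],[0.3,0,0,0,0],[0.3,0,0,0,0]]]' 60
```

```text
time: 30.98
tcp_pos: [0.6516, 0.137, 0.0517]
orientation: [-0.0, 0.707, 0.707, -0.0]
force: [-0.1, 0.2, -3.1]
gripper_width: 0.0586
time: 31.32
tcp_pos: [0.6517, 0.1371, 0.0508]
orientation: [0.0, 0.707, 0.707, -0.0]
force: [0.4, -0.1, -2.7]
gripper_width: 0.0584
time: 31.65
tcp_pos: [0.6518, 0.1371, 0.0506]
orientation: [0.0, 0.707, 0.707, 0.0]
force: [-2.2, -0.4, 4.2]
gripper_width: 0.0582
```

```bash
python3 -m crank '[[[0.3,0,0,-0.5,0],[-0.3,0,0,0,0],[-0.6,0,0,0,0],[-0.9,0,0,0,0],[-0.9,0,0,0,0]]]' 40
python3 -m crank '[[[-0.9,0,0,0,0],[-0.9,0,0,-10,0],[-0.9,0,0,-25,0],[-0.9,0,0,-40,0],[-0.9,0,0,-40,0]]]' 40
python3 -m crank '[[[-0.5,0,0,-20,0],[-0.2,-30,0,0,0],[-0.2,-38,0,0,0],[-0.2,-38,0,0,0],[-0.2,-38,0,0,0]]]' 40
python3 -m crank '[[[-0.2,-38,0,0,0],[-0.2,-38,0,0,0],[-0.2,-30,0,0,0],[-0.2,-20,0,0,0],[-0.2,-10,0,0,0]]]' 40
python3 -m crank '[[[-0.2,0,0,0,0],[-0.2,0,0,0,0],[-0.2,0,0,0,0],[-0.2,0,0,0,0],[-0.2,0,0,0,0]]]' 40
python3 look.py v11
python3 - <<'E'
from h import *
b=np.load("b.npy",allow_pickle=True).item()
Q=cv2.resize(b["pixels"][170:220,250:305],None,fx=12,fy=12,interpolation=2)
t=np.linspace(0,6.283,80)
for z,rr,c in((.078,.030,(0,255,0)),(.078,.022,(0,255,0)),(.048,.034,(255,255,0)),(.008,.06,(0,255,255))):
    for u,v in proj(b,np.c_[.651+rr*np.cos(t),.1364+rr*np.sin(t),0*t+z]): cv2.circle(Q,(round((u-250+.5)*12),round((v-170+.5)*12)),1,c,-1)
cv2.imwrite("pics/v12.png",Q[:,:,::-1])
E
```

```text
time: 32.07
tcp_pos: [0.6519, 0.1371, 0.0506]
orientation: [0.0, 0.707, 0.707, 0.0]
force: [-0.1, 0.4, 0.7]
gripper_width: 0.0811
time: 32.48
tcp_pos: [0.6507, 0.1369, 0.1663]
orientation: [-0.001, 0.707, 0.707, -0.001]
force: [1.0, 1.1, 0.4]
gripper_width: 0.0808
time: 32.9
tcp_pos: [0.6517, -0.008, 0.1869]
orientation: [0.001, 0.707, 0.708, 0.0]
force: [0.7, 0.4, 0.2]
gripper_width: 0.0508
time: 33.32
tcp_pos: [0.6516, -0.1459, 0.1865]
orientation: [0.001, 0.708, 0.706, 0.0]
force: [0.8, 0.2, 0.3]
gripper_width: 0.0511
time: 33.73
tcp_pos: [0.6518, -0.1414, 0.1857]
orientation: [-0.0, 0.706, 0.708, 0.0]
force: [0.7, 0.6, 0.1]
gripper_width: 0.0509
[ 0.65180704 -0.14187888  0.18564553]
```

View pics/v12.png

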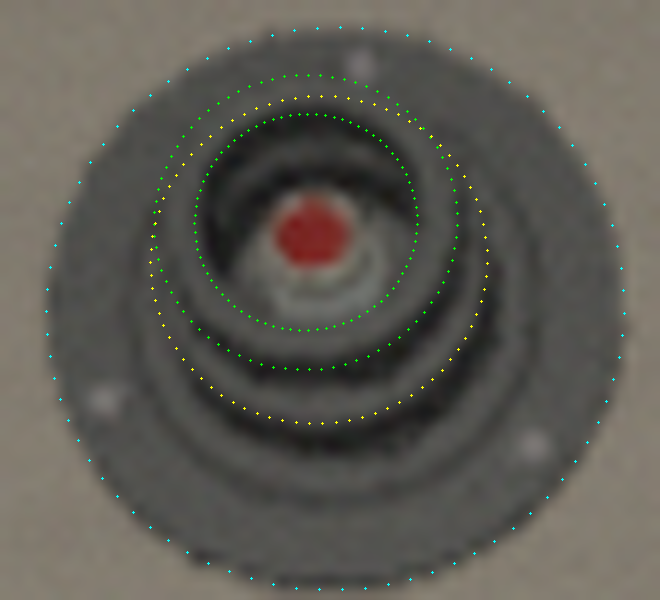

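View pics/v11.png

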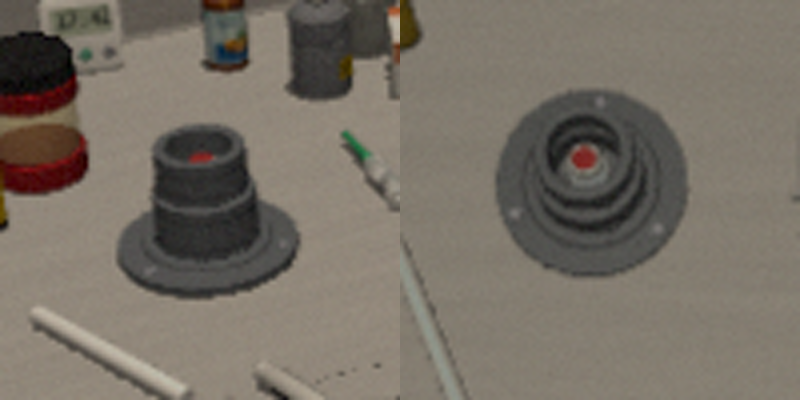

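Run:
```python
from h import *
from scipy.ndimage import map_coordinates
b=np.load("b.npy",allow_pickle=True).item()
g=b["pixels"].astype(float).mean(2)
# search xy: score = edge contrast: annulus interior (r .0235-.0285) brightness vs variance
t=np.linspace(0,2*np.pi,120,endpoint=False)
def samp(x,y,rr,z):
    q=proj(b,np.c_[x+rr*np.cos(t),y+rr*np.sin(t),0*t+z]); return map_coordinates(g,[q[:,1],q[:,0]],order=1)
for name,z,ri,ro in(("nar",.078,.022,.030),("wide",.048,.022,.034)):
    res=[]
    for dx in np.arange(-6,6.1,.5):
        for dy in np.arange(-6,6.1,.5):
            x=.651+dx/1e3;y=.1364+dy/1e3
            m=np.r_[samp(x,y,ri+.002,z),samp(x,y,(ri+ro)/2,z),samp(x,y,ro-.002,z)]
            o=np.r_[samp(x,y,ro+.002,z)] ; i=samp(x,y,ri-.002,z)
            res.append((m.std(),dx,dy,m.mean()-o.mean()))
    res.sort(); print(name,[tuple(np.round(k,2)) for k in res[:6]])
    w=sorted(res,key=lambda k:-k[3])[:4]; print([tuple(np.round(k,2)) for k in w])
```

```text
nar [(np.float64(3.65), np.float64(2.0), np.float64(-0.5), np.float64(13.01)), (np.float64(3.88), np.float64(2.5), np.float64(-0.5), np.float64(12.95)), (np.float64(3.88), np.float64(2.0), np.float64(-1.0), np.float64(12.84)), (np.float64(3.95), np.float64(1.5), np.float64(-0.5), np.float64(12.75)), (np.float64(3.96), np.float64(2.0), np.float64(0.0), np.float64(12.79)), (np.float64(4.08), np.float64(2.5), np.float64(0.0), np.float64(12.72))]
[(np.float64(3.65), np.float64(2.0), np.float64(-0.5), np.float64(13.01)), (np.float64(3.88), np.float64(2.5), np.float64(-0.5), np.float64(12.95)), (np.float64(3.88), np.float64(2.0), np.float64(-1.0), np.float64(12.84)), (np.float64(3.96), np.float64(2.0), np.float64(0.0), np.float64(12.79))]
wide [(np.float64(13.36), np.float64(-2.5), np.float64(-1.0), np.float64(-3.78)), (np.float64(13.38), np.float64(-2.5), np.float64(-0.5), np.float64(-3.32)), (np.float64(13.41), np.float64(-3.0), np.float64(-1.0), np.float64(-4.35)), (np.float64(13.42), np.float64(-2.0), np.float64(-0.5), np.float64(-2.87)), (np.float64(13.43), np.float64(-2.5), np.float64(-1.5), np.float64(-4.18)), (np.float64(13.43), np.float64(-3.0), np.float64(-0.5), np.float64(-3.86))]
[(np.float64(13.63), np.float64(-1.0), np.float64(0.0), np.float64(-2.23)), (np.float64(13.57), np.float64(-1.5), np.float64(0.0), np.float64(-2.33)), (np.float64(13.74), np.float64(-1.0), np.float64(0.5), np.float64(-2.33)), (np.float64(13.68), np.float64(-1.5), np.float64(0.5), np.float64(-2.36))]
```

Run:
```python
from h import *
from scipy.ndimage import map_coordinates
a=np.load("a.npy",allow_pickle=True).item()
Q=cv2.resize(a["pixels"][185:245,225:280],None,fx=12,fy=12,interpolation=2)
t=np.linspace(0,6.283,80)
for z,rr,c in((.078,.030,(0,255,0)),(.078,.022,(0,255,0)),(.048,.030,(0,255,0)),(.048,.034,(255,255,0)),(.012,.034,(255,255,0)),(.008,.06,(0,255,255))):
    for u,v in proj(a,np.c_[.6482+rr*np.cos(t),.1364+rr*np.sin(t),0*t+z]): cv2.circle(Q,(round((u-225+.5)*12),round((v-185+.5)*12)),1,c,-1)
cv2.imwrite("pics/v13.png",Q[:600,:,::-1])
```

```text
(no output)
```

View pics/v13.png

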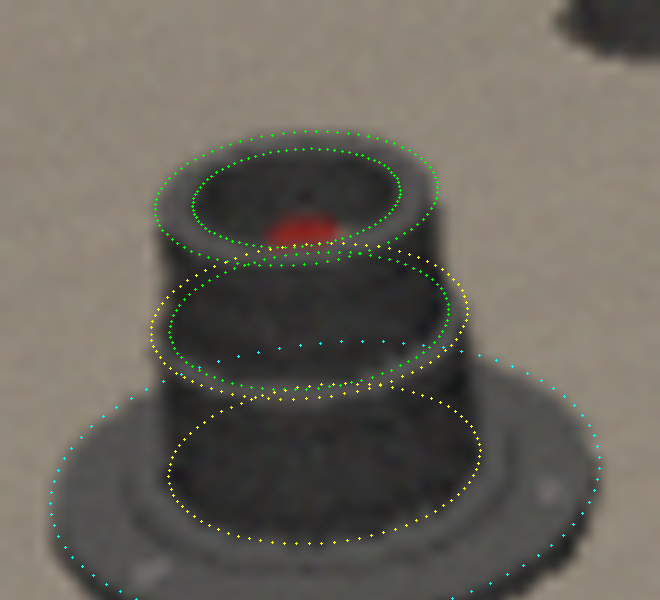

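```bash
python3 -m crank '[[[-0.2,0,0,0,0],[-0.2,0,0,0,0],[-0.2,0,0,0,0],[-0.2,0,0,0,0],[-0.2,0,0,0,0]]]' 40
python3 - <<'E'
from h import *
from rig import optics
b=optics.get_image("top")
im=cv2.imread("pics/top0.png").max(2).astype(float)[183:206,380:402]
w=np.clip(im-92,0,25)*(np.hypot(*(np.mgrid[183:206,380:402]-np.array([195,392])[:,None,None]))<6)
v,u=np.mgrid[183:206,380:402]; c=((w*u).sum()/w.sum(),(w*v).sum()/w.sum()); print(c,ray(b,c,.041))
E
```

```text
time: 34.25
tcp_pos: [0.6517, -0.143, 0.1856]
orientation: [-0.0, 0.707, 0.707, -0.0]
force: [0.1, -0.0, -0.4]
gripper_width: 0.0513
(np.float64(391.6634920634921), np.float64(194.5957671957672)) [ 0.6447135 -0.1446121  0.041    ]
```

```bash
python3 -m crank '[[[-0.2,-1.2,-7.3,30,0],[-0.2,0,0,30,0],[-0.2,0,0,30,0],[-0.2,0,0,20,0],[-0.2,0,0,15,0]]]' 40
python3 -m crank '[[[-0.2,0,0,10,0],[-0.2,0,0,0,0],[-0.2,0,0,0,0],[-0.2,0,0,0,0],[-0.2,0,0,0,0]]]' 40
python3 -m crank '[[[-0.2,0,0,12,0],[-0.2,0,0,10,0],[-0.2,0,0,6,0],[-0.2,0,0,4,0],[-0.2,0,0,0,0]]]' 40
python3 -m crank '[[[-0.2,0,0,0,0],[-0.2,0,0,0,0],[-0.2,0,0,0,0],[-0.2,0,0,0,0]]]' 40
python3 - <<'E'
from rig import optics
import cv2
a=optics.get_image("scene")["pixels"][:,:,::-1]; cv2.imwrite("pics/v14.png",cv2.resize(a[130:250,290:420],None,fx=5,fy=5,interpolation=2))
E
```

```text
time: 34.72
tcp_pos: [0.6432, -0.144, 0.0582]
orientation: [-0.001, 0.707, 0.707, -0.001]
force: [0.0, -0.1, -0.1]
gripper_width: 0.0518
time: 35.13
tcp_pos: [0.6455, -0.1444, 0.0522]
orientation: [0.001, 0.707, 0.707, 0.001]
force: [-0.4, -1.0, -0.1]
gripper_width: 0.0513
time: 35.55
tcp_pos: [0.6434, -0.1439, 0.017]
orientation: [-0.001, 0.707, 0.707, -0.001]
force: [0.5, 0.9, -0.2]
gripper_width: 0.0511
time: 35.88
tcp_pos: [0.6447, -0.1442, 0.019]
orientation: [0.0, 0.707, 0.707, 0.0]
force: [0.2, -0.6, 0.9]
gripper_width: 0.0512
```

View pics/v14.png

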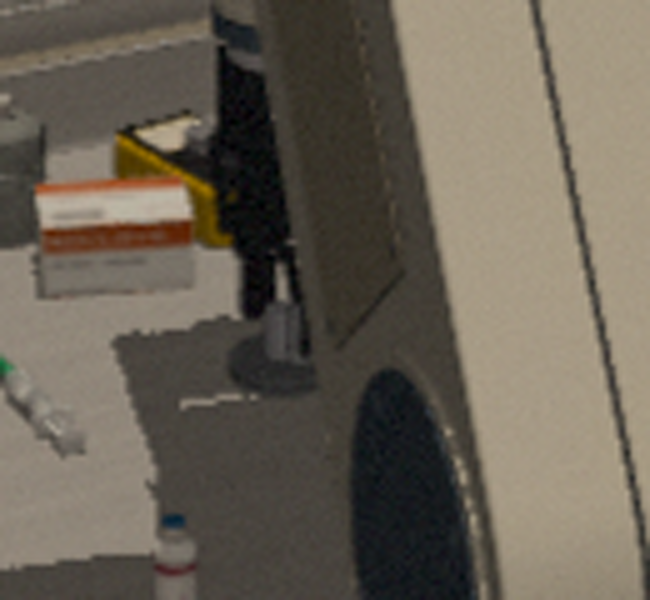

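The jaws straddle the knob, so I close them.

```bash
python3 -m crank '[[[0,0,0,0,0],[0.2,0,0,0,0],[0.4,0,0,0,0],[0.5,0,0,0,0],[0.7,0,0,0,0]]]' 50
python3 -m crank '[[[0.9,0,0,0,0],[0.9,0,0,0,0],[0.9,0,0,0,0],[0.9,0,0,0,0]]]' 50
python3 -m crank '[[[0.9,0,0,-3,0],[0.9,0,0,-10,0],[0.9,0,0,-20,0],[0.9,0,0,-30,0],[0.9,0,0,-30,0]]]' 50
python3 -m crank '[[[0.9,0,0,-30,0],[0.9,0,0,-20,0],[0.9,0,0,0,0],[0.9,0,0,0,0],[0.9,0,0,0,0]]]' 50
python3 -m crank '[[[0.9,0,0,0,0],[0.9,0,0,0,0],[0.9,0,0,0,0],[0.9,0,0,0,0]]]' 50
```

```text
time: 36.35
tcp_pos: [0.644, -0.1441, 0.0188]
orientation: [-0.0, 0.707, 0.707, -0.0]
force: [-0.9, -0.9, 3.5]
gripper_width: 0.0182
time: 36.68
tcp_pos: [0.644, -0.1441, 0.0188]
orientation: [-0.0, 0.707, 0.707, -0.0]
force: [-2.9, 0.7, 4.7]
gripper_width: 0.0182
time: 37.1
tcp_pos: [0.6437, -0.1439, 0.1119]
orientation: [-0.001, 0.707, 0.707, -0.0]
force: [1.2, -0.8, -3.3]
gripper_width: 0.0182
time: 37.52
tcp_pos: [0.6435, -0.1438, 0.1604]
orientation: [-0.001, 0.707, 0.707, -0.0]
force: [-0.5, -0.5, -4.6]
gripper_width: 0.0182
time: 37.85
tcp_pos: [0.644, -0.144, 0.1605]
orientation: [-0.001, 0.707, 0.707, -0.0]
force: [-0.2, -0.1, -2.3]
gripper_width: 0.0179
```

```bash
python3 -m crank '[[[0.9,15,0.4,0,0],[0.9,30,0.8,0,0],[0.9,35,1,0,0],[0.9,35,1,0,0],[0.9,35,1,0,0]]]' 50
python3 -m crank '[[[0.9,35,1,0,0],[0.9,35,1,0,0],[0.9,35,1,0,0],[0.9,18,0.5,0,0],[0.9,8,0.1,0,0]]]' 50
python3 -m crank '[[[0.9,0,0,0,0],[0.9,0,0,0,0],[0.9,0,0,0,0],[0.9,0,0,0,0],[0.9,0,0,0,0]]]' 50
python3 -m crank '[[[0.9,0,0,0,0],[0.9,0,0,0,0],[0.9,0,0,0,0],[0.9,0,0,0,0],[0.9,0,0,0,0]]]' 50
```

```text
time: 38.27
tcp_pos: [0.6482, 0.0078, 0.1614]
orientation: [-0.0, 0.707, 0.707, -0.0]
force: [0.5, -0.3, -2.5]
gripper_width: 0.0183
time: 38.68
tcp_pos: [0.6518, 0.1408, 0.1615]
orientation: [-0.0, 0.706, 0.708, 0.0]
force: [0.1, -0.2, -3.1]
gripper_width: 0.0183
time: 39.1
tcp_pos: [0.6523, 0.1355, 0.1616]
orientation: [0.0, 0.708, 0.706, -0.0]
force: [0.2, 0.2, -3.0]
gripper_width: 0.0181
time: 39.52
tcp_pos: [0.6522, 0.1368, 0.1616]
orientation: [0.0, 0.707, 0.707, 0.0]
force: [1.0, -0.4, -3.3]
gripper_width: 0.0181
```

Descend 58 mm (to about 7 mm above contact) and check.

```bash
python3 -m crank '[[[0.9,0,0,10,0],[0.9,0,0,15,0],[0.9,0,0,15,0],[0.9,0,0,10,0],[0.9,0,0,6,0]]]' 50
python3 -m crank '[[[0.9,0,0,2,0],[0.9,0,0,0,0],[0.9,0,0,0,0],[0.9,0,0,0,0],[0.9,0,0,0,0]]]' 50
python3 look.py v15
```

```text
time: 39.93
tcp_pos: [0.6511, 0.1367, 0.1035]
orientation: [-0.001, 0.707, 0.707, -0.001]
force: [-0.1, -0.3, -3.3]
gripper_width: 0.0181
time: 40.35
tcp_pos: [0.6527, 0.137, 0.1045]
orientation: [0.0, 0.707, 0.707, 0.001]
force: [-0.1, -1.2, -2.8]
gripper_width: 0.0182
[0.6525337  0.1369388  0.10428531]
```

View pics/v15.png

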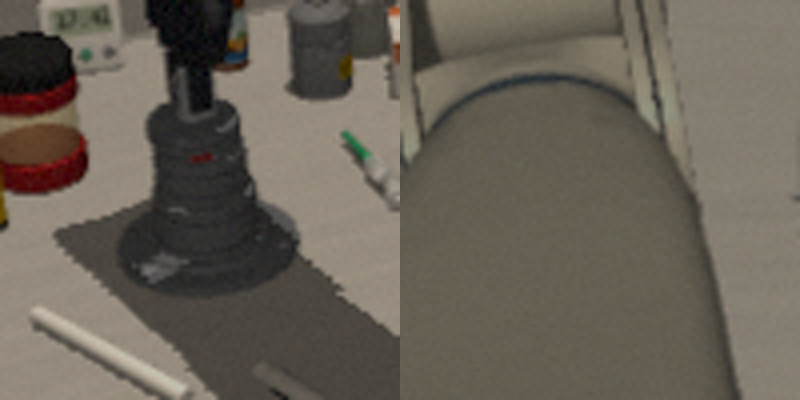

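```bash
python3 -m crank '[[[0.9,0,0,4,0],[0.9,0,0,1.5,0],[0.9,0,0,0,0],[0.9,0,0,0,0],[0.9,0,0,0,0]]]' 50
python3 -m crank '[[[0.9,0,0,1,0],[0.9,0,0,0,0],[0.9,0,0,0,0],[0.9,0,0,0,0]]]' 50
python3 -m crank '[[[0.9,0,0,1,0],[0.9,0,0,0,0],[0.9,0,0,0,0],[0.9,0,0,0,0]]]' 50
```

```text
time: 40.87
tcp_pos: [0.6522, 0.1369, 0.098]
orientation: [-0.0, 0.707, 0.707, -0.0]
force: [0.5, -0.3, -3.0]
gripper_width: 0.0181
time: 41.2
tcp_pos: [0.6522, 0.1369, 0.0971]
orientation: [0.0, 0.707, 0.707, 0.0]
force: [-0.1, -0.3, -3.0]
gripper_width: 0.0185
time: 41.53
tcp_pos: [0.6524, 0.1369, 0.0968]
orientation: [0.0, 0.707, 0.707, 0.0]
force: [-2.4, -0.8, 6.3]
gripper_width: 0.0183
```

Contact. Release and retreat.

```bash
python3 -m crank '[[[0.9,0,0,-0.7,0],[0.4,0,0,0,0],[0.2,0,0,0,0],[0,0,0,0,0],[-0.2,0,0,0,0]]]' 30
python3 -m crank '[[[-0.2,0,0,0,0],[-0.2,0,0,-10,0],[-0.2,0,0,-25,0],[-0.2,0,0,-40,0],[-0.2,0,0,-40,0]]]' 30
python3 -m crank '[[[-0.2,0,0,-10,0],[-0.2,-30,0,0,0],[-0.2,-38,0,0,0],[-0.2,-38,0,0,0],[-0.2,-38,0,0,0]]]' 30
python3 -m crank '[[[-0.2,-38,0,0,0],[-0.2,-38,0,0,0],[-0.2,-30,0,0,0],[-0.2,-10,0,0,0],[-0.2,0,0,0,0]]]' 30
python3 look.py v16
python3 - <<'E'
from h import *
b=np.load("b.npy",allow_pickle=True).item();a=np.load("a.npy",allow_pickle=True).item()
t=np.linspace(0,6.283,80); out=[]
for im,x,(u0,v0),L in((b,.651,(250,170),[(.090,.030,(0,255,0)),(.048,.034,(255,255,0)),(.12,.010,(0,255,0)),(.008,.06,(0,255,255))]),(a,.6482,(225,175),[(.090,.030,(0,255,0)),(.078,.03,(0,255,0)),(.12,.010,(0,255,0)),(.048,.034,(255,255,0)),(.012,.034,(255,255,0))])):
    Q=cv2.resize(im["pixels"][v0:v0+60,u0:u0+50],None,fx=8,fy=8,interpolation=2)
    for z,rr,c in L:
        for u,v in proj(im,np.c_[x+rr*np.cos(t),.1364+rr*np.sin(t),0*t+z]): cv2.circle(Q,(round((u-u0+.5)*8),round((v-v0+.5)*8)),1,c,-1)
    out.append(Q)
cv2.imwrite("pics/v17.png",np.hstack(out)[:,:,::-1]); cv2.imwrite("pics/v18.png",a["pixels"][:,:,::-1])
E
```

```text
time: 41.95
tcp_pos: [0.6523, 0.1369, 0.0967]
orientation: [0.0, 0.707, 0.707, 0.0]
force: [0.5, -0.2, 0.2]
gripper_width: 0.0509
time: 42.37
tcp_pos: [0.6513, 0.1367, 0.2125]
orientation: [-0.001, 0.707, 0.707, -0.001]
force: [0.2, -0.2, 0.0]
gripper_width: 0.0514
time: 42.78
tcp_pos: [0.6522, -0.0082, 0.2229]
orientation: [0.001, 0.707, 0.708, 0.0]
force: [0.4, -0.1, 0.9]
gripper_width: 0.0508
time: 43.2
tcp_pos: [0.6521, -0.1258, 0.2225]
orientation: [0.0, 0.708, 0.706, 0.0]
force: [1.0, 0.0, 0.6]
gripper_width: 0.0509
[ 0.65216747 -0.12263108  0.22210593]
```

View pics/v17.png

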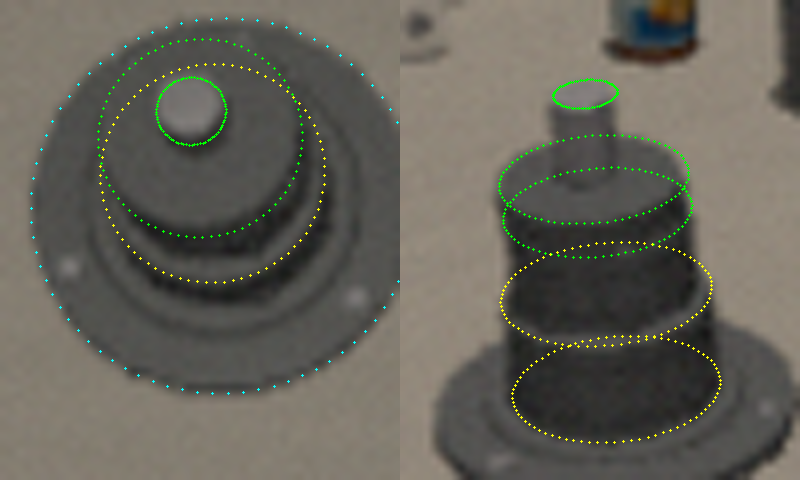

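View pics/v18.png

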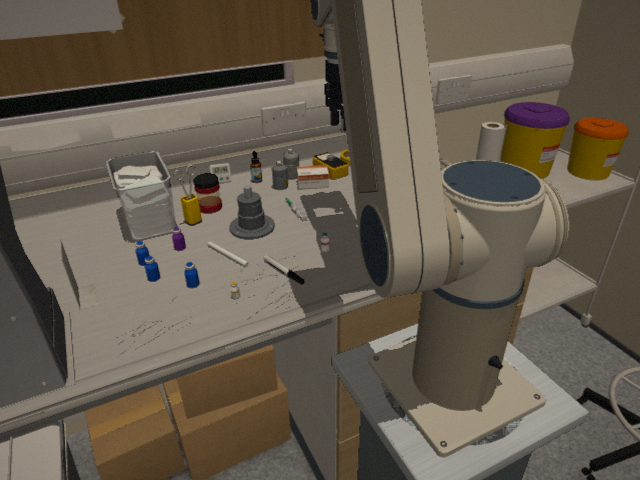

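The pictures show the castle closed and concentric, the knob on its axis, and the other vials untouched at scene (325,242) and (235,290). I let the arm settle and hand in.

```bash
python3 -m crank '[[[-0.2,0,0,0,0],[-0.2,0,0,0,0],[-0.2,0,0,0,0],[-0.2,0,0,0,0],[-0.2,0,0,0,0]]]' 30
python3 -c "
from rig import r
print(r.job_done())"
```

```text
time: 43.72
tcp_pos: [0.6522, -0.1223, 0.2218]
orientation: [-0.0, 0.707, 0.707, -0.0]
force: [0.6, 0.1, -0.3]
gripper_width: 0.0513
the job is handed in; nothing more can be done
None
```

The castle is closed and handed in at about 44 s of the 123 s limit. The tall red-capped vial stands upright on the middle of the base, then the wide ring, the narrow ring and the cap went on in that order. I lowered each part until the wrist force showed contact and then released it; the highest contact force I read was about 19 N.

**Centring:** In the last pictures from both cameras the parts lie within about 1–2 mm of a common axis, and the stack stands upright. The vial measured about 1 mm from the base centre in the top picture.

**Where the cameras disagreed:**
- After the narrow ring was placed, the top camera put it about 2 mm from the wide ring's centre. The scene camera and the arm's own reading had it centred within about 1 mm, so I left it.
- The scene camera also sees the base about 3 mm nearer the robot in x than the top camera does. I took that as calibration error, since every part shows it alike.

The gripper is clear of everything, and the other two vials and the blue and purple look-alikes were not touched.

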